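# Put the leftover shortbread back in its box

### The job

Tea is over: pick up the serving tray by its grip rail and gently tip it with its open edge close over the storage box, so that all five pieces of shortbread slide slowly off into the box and none is flung, dropped from high up or touched by the gripper. Put the empty tray back down flat on the worktop and close the box with its wooden lid, pressed past its tight seal until it is fully home on the rim all round; leave the box standing in its place and do not disturb the mug, the glass and the teaspoon.

Things in the scene. Friction and masses are not known exactly. Their poses are not given: they have to be found in the camera images.
- tray: Wooden serving tray, 140 (x) x 210 (y) mm, 0.36 kg. Origin: middle of its underside; floor top at z = 10 mm. Side rails 9 mm thick at x = -66 and 66 mm, top at z = 26 mm. Upright grip rail at the +y end: 14 mm thick (y = 91 to 105 mm), 140 mm long, top at z = 60 mm, with a hand slot (84 mm long, z = 15 to 28 mm). The -y end (y = -105 mm) is open: the pouring edge.
- tray_grip (a point): Middle of the tray's upright grip rail, at z = 40 mm of the tray (20 mm below the rail's top); the place to pinch it, across its 14 mm thickness (the tray's y). Axes as the tray's.
- tray_lip (a point): Middle of the tray's open pouring edge, at the top of the floor. Axes as the tray's.
- biscuit_box: Open stoneware storage box, plain cream, outside 186 (x) x 120 (y) x 80 (z) mm, about 0.9 kg. Origin: middle of its underside. Walls 6 mm: inside 174 x 108 mm, inner floor at z = 9 mm, rim at z = 80 mm. Two 4 mm lugs on the short outer sides.
- box_rim (a point): Centre of the box's mouth, at rim height (z = 80 mm of the box).
- box_lid: Wooden box lid, 0.28 kg. Origin: middle of its lowest face. Plug 168 x 102 mm, z = 0 to 10 mm (3 mm play to each box wall), a springy seal bulging 4 mm out of its long sides at z = 6 mm that takes 5 to 15 N to press home. Board 188 (x) x 122 (y) mm, z = 10 to 20 mm, comes to lie on the rim. Bar handle 70 (x) x 18 (y) mm, z = 20 to 54 mm. Home: origin 70 mm above the box's, either way round.
- lid_grip (a point): Grip point in the middle of the lid's bar handle, 43 mm above the lid's origin; pinch across y.
- mug: Dark mug with a handle, 84 x 116 x 98 mm; bystander. Origin: centre of its underside.
- glass: Clear drinking glass, 80 x 80 x 92 mm; bystander. Origin: centre of its underside.
- teaspoon: Steel teaspoon, 137 mm long, lying flat; bystander. Origin: centre of its underside.
- shortbread_1: Piece of shortbread, 26 (x) x 38 (y) x 14 (z) mm, 30 g, pale baked brown. Origin: centre of its underside. At the start it lies on the tray, in the row of three next to the pouring edge.
- shortbread_2: Piece of shortbread, 26 (x) x 38 (y) x 14 (z) mm, 30 g, pale baked brown. Origin: centre of its underside. At the start it lies on the tray, in the row of three next to the pouring edge.
- shortbread_3: Piece of shortbread, 26 (x) x 38 (y) x 14 (z) mm, 30 g, pale baked brown. Origin: centre of its underside. At the start it lies on the tray, in the row of three next to the pouring edge.
- shortbread_4: Piece of shortbread, 26 (x) x 38 (y) x 14 (z) mm, 30 g, pale baked brown. Origin: centre of its underside. At the start it lies on the tray, in the second row of two.
- shortbread_5: Piece of shortbread, 26 (x) x 38 (y) x 14 (z) mm, 30 g, pale baked brown. Origin: centre of its underside. At the start it lies on the tray, in the second row of two.
Not all that is in view belongs to the job. There is more than one size of the box_lid; the job needs the larger.

How it is judged:
By the outcome, as a careful person would: the job done as asked, in the order asked, and still so for the second after the job is handed in, with the robot touching nothing.
It also fails if it takes over 72 s, if anything falls off the work surface, if the arm or the gripper's body presses on something with over 40 N, if the wrist force passes 120 N, or if a joint passes its speed limit or range.

### The arm

A 6-joint arm with a two-finger parallel gripper is mounted at the origin on a cart in front of the work surface, level with it; the furniture and walls round the work are solid. World frame = base frame: x ahead of the robot, y to its left, z up, the work surface at z = 0. Lengths are in mm, angles in rad, forces in N, time in s.
With the tool pointing down it reaches from about 350 to 875 mm from the base axis. Payload 4.2 kg.
Tool frame: the origin (TCP) lies midway between the tips of the shut fingers; the grasp point (between the pads) lies 19 mm behind it; z points along the fingers, y is the line along which they close (so a half turn about z gives the same grasp; the last joint's range is limited). The gripper opens to 85 mm and grips with 20 to 120 N. Pads are 22 mm wide; open, the fingers measure 114 mm over their backs; the gripper's body (76 mm by 85 mm) begins 54 mm behind the grasp point. The pads swing forward as they close: fully open they stand 13 mm farther back than shut.
Start: joints at [1.586, 0.385, 0.008, 0, -1.194, -0.259], TCP at [150.838, 606.504, 231.312] pointing down, gripper open.
Joint ranges: [-3.14, 3.14], [-1.21, 2.06], [-1.07, 1.41], [-3.16, 2.05], [-2.99, -0.16], [-3.1, 3.1]. Speed limits (rad/s): [2.79, 2.79, 3.14, 3.14, 3.14, 3.14].

### API

Orientations are given as a unit quaternion [x, y, z, w].
In Python, from bench import arm gives the robot as it stands.
- The arm moves only by the tool send_rows, never from a script. Its argument "targets" is a list of rows, each an object of numbers: "gripper": the gripper command: -1 is fully open, 1 is shut, values between are in proportion; "x", "y", "z": the shift along the tool's x, y, z in cm; "ax", "ay", "az": the turn, a rotation vector about the tool's x, y, z in degrees. A call has 1 to 5 rows; each row shifts and turns the commanded pose from where the row before left it, along the tool's axes as they then stand; what a row does not reach is not made up. A row lasts 1/12 s, in which the tool goes at most 41.7 mm and 7.16 degrees, less where a joint would pass 70% of its speed; a pose out of reach is approached as far as the arm can. A call is refused whole if a number of a shift passes 4.17 or a number of a turn 7.16, either way. A call with a gripper value outside its range is refused whole. The fingers move at their own pace and stop on an object; the grip force is fixed at half the most. Time passes only in rows, so rows that do not move let the fingers close. It gives the time, the measured TCP pose, the force, the opening and the grip force at its end, in the units of the state.
- arm.read_state(): the state, without advancing time (a new reading comes with each control period).
- arm.get_image(name): name is "side" or "top" or "wrist"; returns (picture, depth): 400x640x3 uint8, red, green, blue; 400x640 float32, mm along the optical axis (not along the pixel's ray), 0 where there is no reading.
- arm.camera_model(name): a dict with "fx", "fy", "cx", "cy" (pixels), "cam_to_world" (4x4, takes a point from camera to world coordinates). Camera axes: x right, y down, z forward; pixel columns grow to the right and rows downward; lengths in mm; the calibration is good to about 2 mm. A picture is of the moment at which its call begins: read the wrist's pose just before it. camera_model takes no time and is no camera call; for the wrist camera it gives the pose at the moment of the call.
- arm.job_done(): hands the job in; it is judged then, once.
Trained networks look in the newest picture that a camera, given by its name, has taken for a name from the list of things; names that differ only in an ending like _2 or _b are one class to them, and where a whole thing is asked for, a point or a joint stands for the part that bears it (a point fixed in the world has none). Each returns a list of dicts, best first, with "score" (0 to 1); they miss things now and then, are a little off and sometimes report something else, mostly with a low value. They report only what shows in the picture. A call takes as long as a camera call. They do not tell look-alikes from the thing itself.
- arm.boxes_of(camera, thing): "rect" ([left, top, width, height] in pixels, round what is visible of it).
The state is a dict: "clock": time; "joints": joint angles; "joint_vel": joint speeds; "joint_efforts": joint torques, N m; "position": TCP position; "ee_rot": TCP orientation; "contact_force": force on the tool from outside, world axes, zero at the start; "wrist_torque": the same for the moment, N m; "gripper_width": finger opening in mm; "grasp_force": force on a finger pad.
Only numpy, scipy, OpenCV 4.12 (cv2) and the standard library are available. Lean on these libraries where they do the work, as an engineer would, in place of code of your own. Each camera call takes 0.05 s, during which the arm holds its last target. There are 200 camera calls.

## Working session

There is one attempt and no reset: what is moved stays moved. The work goes in short steps, Python scripts to look and compute and a tool call to move; the robot and the scene stay as the last step left them, time stands still between calls to the robot, and variables do not carry over. Pictures are saved under pics/ and viewed, at most 10 in all, crops included, and the job is handed in when it is done.

Besides the shell and the picture viewer there is one more tool, called after "Call:" in YAML: its name, and indented under it one key for each argument. send_rows: Moves the arm, as the interface text tells. Its arguments: {"type":"object","properties":{"targets":{"type":"array"}},"required":["targets"]}

```bash
mkdir -p pics; ls; cat > h.py <<'E'
import numpy as np, cv2
from bench import arm
from scipy.spatial.transform import Rotation as R
def snap(n,f):
    p,d=arm.get_image(n); m=arm.camera_model(n); cv2.imwrite('pics/%s.png'%f,p[...,::-1]); np.savez('pics/%s.npz'%f,p=p,d=d,T=np.array(m['cam_to_world']),k=[m['fx'],m['fy'],m['cx'],m['cy']])
    return p,d,cloud(d,m)
def cloud(d,m):
    v,u=np.indices(d.shape); T=np.array(m['cam_to_world'])
    P=np.stack([(u-m['cx'])/m['fx']*d,(v-m['cy'])/m['fy']*d,d],-1)
    W=P@T[:3,:3].T+T[:3,3]; W[d<=0]=np.nan
    return W
E
python3 - <<'E'
from h import *
print(arm.read_state())
for n in('top','side'):
    p,d,W=snap(n,n+'0')
    for t in('tray','biscuit_box','box_lid','mug','glass','teaspoon','shortbread_1'):
        print(n,t,[(np.round(b['rect']).astype(int).tolist(),round(b['score'],2),np.round(W[int(b['rect'][1]+b['rect'][3]/2),int(b['rect'][0]+b['rect'][2]/2)]).tolist()) for b in arm.boxes_of(n,t)])
E
```

```text
pics
{'clock': 0.0, 'joints': array([ 1.58557241e+00,  3.85577928e-01,  6.59097210e-03, -5.36364130e-04,
       -1.19398781e+00, -2.58555635e-01]), 'joint_vel': array([ 3.99460509e-05,  1.34910272e-03, -3.98492582e-04, -1.40719567e-03,
       -8.17350846e-04,  2.48756433e-04]), 'joint_efforts': array([ 4.61974814e-04, -3.92287016e+01,  1.88395840e+01,  4.18612674e+00,
       -4.76114845e-03,  9.71474208e-07]), 'position': array([150.71489686, 605.93775662, 230.18949883]), 'ee_rot': array([ 9.92567978e-01, -1.21686319e-01, -9.85397664e-05,  1.11302035e-03]), 'contact_force': array([-0.10775112,  0.59542144,  0.28344353]), 'wrist_torque': array([-0.00296068, -0.03793702,  0.00300033]), 'grasp_force': 0.0, 'gripper_width': 85.29134380634741}
top tray []
top biscuit_box [([304, 203, 44, 57], 0.82, [446.0, -56.0, 8.0])]
top box_lid [([379, 205, 38, 52], 0.87, [438.0, -323.0, 47.0]), ([427, 208, 48, 45], 0.64, [430.0, -521.0, 35.0])]
top mug [([285, 153, 19, 32], 0.68, [696.0, 59.0, 5.0])]
top glass [([334, 161, 21, 26], 0.69, [656.0, -135.0, 52.0]), ([286, 152, 22, 33], 0.19, [700.0, 51.0
[... 385 characters left out ...]
, 0.74, [453.0, -94.0, 10.0]), ([236, 281, 84, 84], 0.69, [466.0, 311.0, 12.0])]
side box_lid [([346, 174, 62, 30], 0.73, [437.0, -307.0, 22.0]), ([199, 269, 48, 23], 0.7, [667.0, 264.0, 11.0]), ([375, 153, 40, 14], 0.65, [437.0, -514.0, 29.0]), ([302, 289, 11, 15], 0.27, [438.0, 217.0, 23.0])]
side mug [([243, 203, 38, 37], 0.82, [655.0, 77.0, 80.0])]
side glass []
side teaspoon [([198, 270, 49, 22], 0.65, [667.0, 264.0, 11.0])]
side shortbread_1 [([303, 292, 8, 13], 0.71, [431.0, 224.0, 26.0]), ([291, 306, 12, 15], 0.71, [434.0, 275.0, 27.0]), ([274, 284, 7, 17], 0.53, [509.0, 240.0, 24.0]), ([289, 285, 12, 13], 0.44, [472.0, 218.0, 24.0]), ([268, 302, 17, 18], 0.43, [483.0, 288.0, 24.0])]
```

```bash
sleep 1; python3 -c "
import cv2,numpy as np
a=cv2.imread('pics/top0.png');b=cv2.imread('pics/side0.png');cv2.imwrite('pics/both.png',cv2.resize(np.vstack([a,b]),(480,600)))"
```

```text
(no output)
```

View pics/top0.png

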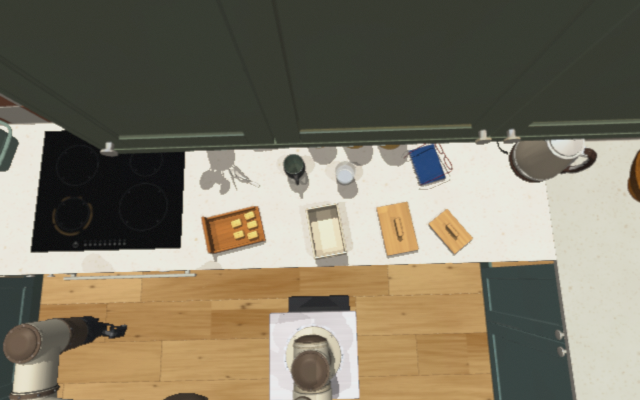

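View pics/side0.png

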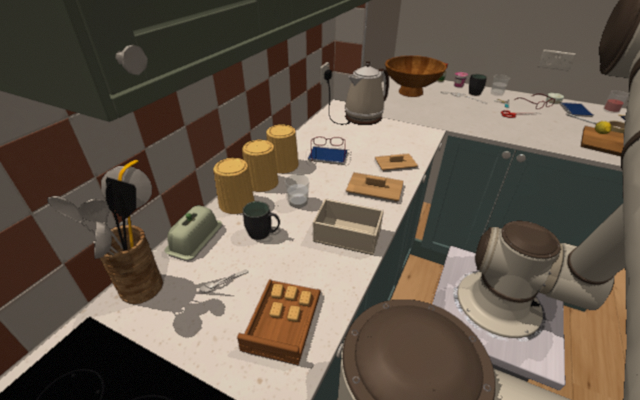

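The top view shows the tray at (234,230) with its grip rail on the left and open edge facing the box. The box is at (326,230). The two look-alike lids are at (398,229), which is larger, and (451,231), which is smaller. The mug is at (294,166), the glass at (345,173) and the spoon at (238,176). Next I'll measure from the depth images.

```bash
cat > m.py <<'E'
from h import *
def rect(P):
    c,s,a=cv2.minAreaRect(P[:,:2].astype(np.float32)); return np.round(c,1),np.round(s,1),round(a,1),len(P)
def sel(W,x0,x1,y0,y1,z0,z1):
    P=W.reshape(-1,3); P=P[np.isfinite(P).all(1)]
    return P[(P[:,0]>x0)&(P[:,0]<x1)&(P[:,1]>y0)&(P[:,1]<y1)&(P[:,2]>z0)&(P[:,2]<z1)]
E
python3 - <<'E'
from m import *
for n in('top0','side0'):
    f=np.load('pics/%s.npz'%n);k=f['k'];W=cloud(f['d'],dict(fx=k[0],fy=k[1],cx=k[2],cy=k[3],cam_to_world=f['T']))
    print(n,'cam',np.round(f['T'][:3,3]),'table z',np.round(np.median(sel(W,350,600,70,130,-20,20)[:,2]),1))
    for nm,b in dict(rail=(350,600,200,420,38,70),trayall=(350,600,160,420,4,70),box=(330,580,-180,20,65,95),lidL=(330,560,-420,-230,12,70),lidLh=(330,560,-420,-230,42,65),lidS=(330,560,-640,-430,12,70),mug=(600,780,0,130,10,110),glass=(600,760,-200,-80,10,110),).items():
        P=sel(W,*b)
        if len(P)>5: print(nm,*rect(P),np.round(P[:,2].max(),1))
p,d,W=snap('wrist','w0')
m=arm.camera_model('wrist');print(np.round(m['cam_to_world'],2),m['fx'])
E
```

```text
top0 cam [ 275.  -65. 1410.] table z -1.6
rail [440.  385.5] [138.8  16.1] 12.7 185 65.1
trayall [477.1 287.3] [253.  240.2] 88.7 2150 65.1
box [440.6 -57.7] [192.  119.9] 8.6 301 86.0
lidL [ 449.  -327.3] [188.  122.4] 9.2 1570 58.1
lidLh [ 448.9 -327.2] [70.3 19.1] 9.7 94 58.1
lidS [ 432.9 -527.2] [146.  96.] 37.1 778 46.5
mug [679.8  49.3] [102.7  80.5] 41.8 384 101.3
glass [ 657.9 -135.2] [78.3 78.3] 37.2 415 95.1
side0 cam [153. 727. 774.] table z 0.5
rail [440.9 385.2] [139.6  16. ] 12.3 670 63.7
trayall [474.8 289.5] [233.9 244.5] 2.6 4602 63.7
box [438.4 -59.8] [189.2 124.9] 7.8 751 83.6
lidL [ 447.9 -329.6] [188.  128.4] 8.8 1107 57.5
lidLh [ 447.4 -328. ] [70.2 21.5] 10.6 106 57.5
lidS [ 431.1 -530.1] [148.1  99.4] 37.9 495 46.4
mug [679.2  58.4] [ 81.  107.1] 70.0 979 100.8
glass [ 658.  -138.2] [77.6 85. ] 39.4 666 94.7
[[-2.4000e-01 -9.3000e-01 -2.9000e-01  2.2616e+02]
 [-9.7000e-01  2.3000e-01  7.0000e-02  5.8789e+02]
 [-0.0000e+00  3.0000e-01 -9.5000e-01  3.7411e+02]
 [ 0.0000e+00  0.0000e+00  0.0000e+00  1.0000e+00]] 314.2335774537288
```

```bash
python3 -c "
import cv2
a=cv2.imread('pics/top0.png')[130:280,190:490];b=cv2.imread('pics/w0.png')
import numpy as np
a=cv2.resize(a,(640,320),interpolation=cv2.INTER_CUBIC)
cv2.imwrite('pics/c1.png',np.vstack([a,cv2.resize(b,(640,280))]))"
```

```text
(no output)
```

View pics/c1.png

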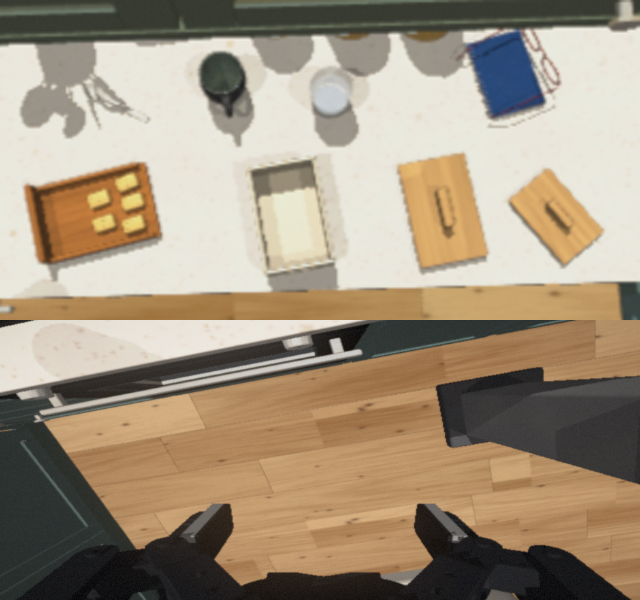

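The larger lid at (398,229) measures 188x122 mm and the smaller at (451,231) about 147x97 mm, so I choose (398,229). The crop confirms this. I'm approaching the tray's rail now.

Call:
send_rows:
  targets:
    - {"az":-6.6,"gripper":0}
    - {"az":-6.6,"gripper":0}
    - {"az":-6.6,"gripper":0}
    - {"az":-6.6,"gripper":0}
    - {"x":1.2,"y":1.4,"z":0.5,"gripper":0}

```text
$.targets[0]: bad value
```

Call:
send_rows:
  targets:
    - {"x":2.45,"y":2.9,"z":1.1,"gripper":0}
    - {"x":2.45,"y":2.9,"z":1.1,"gripper":0}
    - {"x":2.45,"y":2.9,"z":1.1,"gripper":0}
    - {"x":2.45,"y":2.9,"z":1.1,"gripper":0}
    - {"x":2.45,"y":2.9,"z":1.1,"gripper":0}

```text
$.targets[0]: bad value
```

Call:
send_rows:
  targets:
    - {"x":2.45,"y":2.9,"z":1.1,"gripper":0}
    - {"x":2.45,"y":2.9,"z":1.1,"gripper":0}
    - {"x":2.45,"y":2.9,"z":1.1,"gripper":0}
    - {"x":2.45,"y":2.9,"z":1.1,"gripper":0}
    - {"x":0.5,"y":0.5,"z":0.5,"gripper":0}

```text
$.targets[0]: bad value
```

```bash
cat > d.py <<'E'
import sys
from h import *
# goal: x y z yaw(of tool x), tilt -> shift in present tool axes (cm), rotvec tool deg
def goal(x,y,z,yaw,tilt=0):
    s=arm.read_state(); r=R.from_quat(s['ee_rot'])
    g=R.from_euler('z',yaw,degrees=True)*R.from_euler('x',180,degrees=True)*R.from_euler('x',tilt,degrees=True)
    v=r.inv().apply(np.array([x,y,z])-s['position'])/10
    print('t',round(s['clock'],2),'pos',np.round(s['position'],1),'F',np.round(s['contact_force'],1),'w',round(s['gripper_width'],1),'gf',round(s['grasp_force'],1),'j',np.round(s['joints'],2))
    print('shift now-axes',np.round(v,2),'turn',np.round((r.inv()*g).as_rotvec(degrees=True),2),'shift goal-axes',np.round(g.inv().apply(np.array([x,y,z])-s['position'])/10,2))
if __name__=='__main__': goal(*map(float,sys.argv[1:]))
E
python3 d.py 440.5 385.4 21 12.5
```

```text
t 0.85 pos [150.8 606.5 231.3] F [-0.1  0.3 -0.8] w 85.4 gf 0.0 j [ 1.59  0.38  0.01 -0.   -1.19 -0.26]
shift now-axes [33.45 14.47 21.03] turn [ -0.     0.   -26.47] shift goal-axes [23.49 27.86 21.03]
```

Call:
send_rows:
  targets:
    - {"x":0,"y":0,"z":0,"ax":0,"ay":0,"az":-6.6,"gripper":0}
    - {"x":0,"y":0,"z":0,"ax":0,"ay":0,"az":-6.6,"gripper":0}
    - {"x":0,"y":0,"z":0,"ax":0,"ay":0,"az":-6.6,"gripper":0}
    - {"x":0,"y":0,"z":0,"ax":0,"ay":0,"az":-6.6,"gripper":0}
    - {"x":1.2,"y":1.4,"z":0.5,"ax":0,"ay":0,"az":0,"gripper":0}

```text
clock: 1.27
position: [164.3, 597.4, 227.0]
ee_rot: [0.994, 0.112, 0.0, -0.001]
contact_force: [0.2, 0.1, -0.2]
gripper_width: 42.6
grasp_force: 0.0
```

Call:
send_rows:
  targets:
    - {"x":2.45,"y":2.9,"z":1.1,"ax":0,"ay":0,"az":0,"gripper":0}
    - {"x":2.45,"y":2.9,"z":1.1,"ax":0,"ay":0,"az":0,"gripper":0}
    - {"x":2.45,"y":2.9,"z":1.1,"ax":0,"ay":0,"az":0,"gripper":0}
    - {"x":2.45,"y":2.9,"z":1.1,"ax":0,"ay":0,"az":0,"gripper":0}
    - {"x":2.45,"y":2.9,"z":1.1,"ax":0,"ay":0,"az":0,"gripper":0}

```text
clock: 1.68
position: [317.5, 479.1, 171.1]
ee_rot: [0.994, 0.109, 0.0, -0.0]
contact_force: [0.8, 0.0, -0.5]
gripper_width: 42.8
grasp_force: 0.0
```

Call:
send_rows:
  targets:
    - {"x":2.45,"y":2.9,"z":1.1,"ax":0,"ay":0,"az":0,"gripper":0}
    - {"x":2.45,"y":2.9,"z":1.1,"ax":0,"ay":0,"az":0,"gripper":0}
    - {"x":2.45,"y":2.9,"z":1.1,"ax":0,"ay":0,"az":0,"gripper":0}
    - {"x":2.45,"y":2.9,"z":1.1,"ax":0,"ay":0,"az":0,"gripper":0}
    - {"x":0.3,"y":0.3,"z":0.3,"ax":0,"ay":0,"az":0,"gripper":0}

```text
clock: 2.1
position: [443.4, 381.4, 122.3]
ee_rot: [0.994, 0.105, -0.001, 0.001]
contact_force: [0.3, -0.5, -0.1]
gripper_width: 42.8
grasp_force: 0.0
```

```bash
python3 d.py 440.5 385.4 21 12.5
```

```text
t 2.1 pos [443.4 381.4 122.3] F [ 0.3 -0.5 -0.1] w 42.8 gf 0.0 j [ 0.99  0.42 -0.24  0.   -0.92  0.79]
shift now-axes [-0.18 -0.48 10.13] turn [ 0.15  0.15 -0.4 ] shift goal-axes [-0.2  -0.45 10.13]
```

Call:
send_rows:
  targets:
    - {"x":-0.2,"y":-0.45,"z":2.0,"ax":0,"ay":0,"az":-0.4,"gripper":0}
    - {"x":0,"y":0,"z":2.7,"ax":0,"ay":0,"az":0,"gripper":0}
    - {"x":0,"y":0,"z":2.7,"ax":0,"ay":0,"az":0,"gripper":0}
    - {"x":0,"y":0,"z":1.8,"ax":0,"ay":0,"az":0,"gripper":0}
    - {"x":0,"y":0,"z":0.9,"ax":0,"ay":0,"az":0,"gripper":0}

```text
clock: 2.52
position: [436.8, 388.5, 20.7]
ee_rot: [0.994, 0.112, -0.002, 0.002]
contact_force: [0.1, -0.5, 0.0]
gripper_width: 42.6
grasp_force: 0.0
```

Call:
send_rows:
  targets:
    - {"x":0,"y":0,"z":0,"ax":0,"ay":0,"az":0,"gripper":0}
    - {"x":0,"y":0,"z":0,"ax":0,"ay":0,"az":0,"gripper":0.3}
    - {"x":0,"y":0,"z":0,"ax":0,"ay":0,"az":0,"gripper":0.5}
    - {"x":0,"y":0,"z":0,"ax":0,"ay":0,"az":0,"gripper":1}
    - {"x":0,"y":0,"z":0,"ax":0,"ay":0,"az":0,"gripper":1}

```text
clock: 2.93
position: [438.1, 389.4, 24.9]
ee_rot: [0.994, 0.112, 0.0, -0.0]
contact_force: [0.7, -3.1, 3.3]
gripper_width: 13.0
grasp_force: 59.4
```

Call:
send_rows:
  targets:
    - {"x":0,"y":0,"z":0,"ax":0,"ay":0,"az":0,"gripper":1}
    - {"x":0,"y":0,"z":0,"ax":0,"ay":0,"az":0,"gripper":1}
    - {"x":0,"y":0,"z":0,"ax":0,"ay":0,"az":0,"gripper":1}
    - {"x":0,"y":0,"z":0,"ax":0,"ay":0,"az":0,"gripper":1}

```text
clock: 3.27
position: [438.1, 389.4, 24.9]
ee_rot: [0.994, 0.112, 0.0, -0.0]
contact_force: [-0.0, -4.6, 6.1]
gripper_width: 13.7
grasp_force: 59.7
```

```bash
python3 d.py 440.5 385.4 21 12.5
```

```text
t 3.27 pos [438.1 389.4  24.9] F [-0.  -4.6  6.1] w 13.7 gf 59.7 j [ 1.    0.54 -0.33  0.   -0.7   0.79]
shift now-axes [0.14 0.44 0.39] turn [-0.   -0.05  0.34] shift goal-axes [0.14 0.44 0.39]
```

Call:
send_rows:
  targets:
    - {"x":0,"y":0,"z":-0.3,"ax":0,"ay":0,"az":0,"gripper":1}
    - {"x":0,"y":0,"z":-0.5,"ax":0,"ay":0,"az":0,"gripper":1}
    - {"x":0,"y":0,"z":-0.8,"ax":0,"ay":0,"az":0,"gripper":1}
    - {"x":0,"y":0,"z":-0.5,"ax":0,"ay":0,"az":0,"gripper":1}
    - {"x":0,"y":0,"z":-0.2,"ax":0,"ay":0,"az":0,"gripper":1}

```text
clock: 3.68
position: [438.1, 390.6, 47.4]
ee_rot: [0.994, 0.112, 0.001, -0.001]
contact_force: [-0.1, 1.1, -6.0]
gripper_width: 13.5
grasp_force: 58.6
```

```bash
cat > tr.py <<'E'
import sys
from m import *
from d import goal
def tray(f,x0=330,x1=620,y0=60,y1=460):
    s=arm.read_state(); r=R.from_quat(s['ee_rot']); p,d,W=snap('side',f)
    P=sel(W,x0,x1,y0,y1,5,330); L=r.inv().apply(P-s['position'])  # tool axes: tray y=-y, tray z=-z
    y=-L[:,1]; z=-L[:,2]
    k=(abs(L[:,0])<70)&(y<-10)&(y>-215)&(abs(z+15)<40)
    y,z=y[k],z[k]; q=np.full(len(y),True)
    for _ in range(8):
        c=np.polyfit(y[q],z[q],1); q=abs(z-np.polyval(c,y)+(0 if _>3 else 4))<(6 if _<4 else 3)
    print('floor slope deg (+ = lip lower)',round(np.degrees(np.arctan(c[0])),2),'z at lip',round(np.polyval(c,-203),1),'n',q.sum())
    for t in arm.boxes_of('side','shortbread_1'):
        l,tp,w,h=t['rect']; Q=W[int(tp+h/2),int(l+w/2)]; T=r.inv().apply(Q-s['position'])
        print('sb',round(t['score'],2),np.round(Q),'tray-ish xyz',np.round([T[0],-T[1]+98,-T[2]+25]))
if __name__=='__main__': tray(sys.argv[1]); goal(406.3,172.1,130,8.2)
E
python3 tr.py s1
```

```text
floor slope deg (+ = lip lower) 2.26 z at lip -21.6 n 24
t 3.78 pos [437.9 390.2  46.9] F [-0.1 -0.9 -6.1] w 13.2 gf 58.6 j [ 1.    0.51 -0.31 -0.   -0.75  0.79]
shift now-axes [-7.92 20.56 -8.34] turn [-0.08 -0.06  4.63] shift goal-axes [-6.24 21.14 -8.31]
```

```bash
python3 -c "
import cv2
a=cv2.imread('pics/s1.png')[120:400,150:480];cv2.imwrite('pics/c2.png',cv2.resize(a,(660,560)))"
```

```text
(no output)
```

View pics/c2.png

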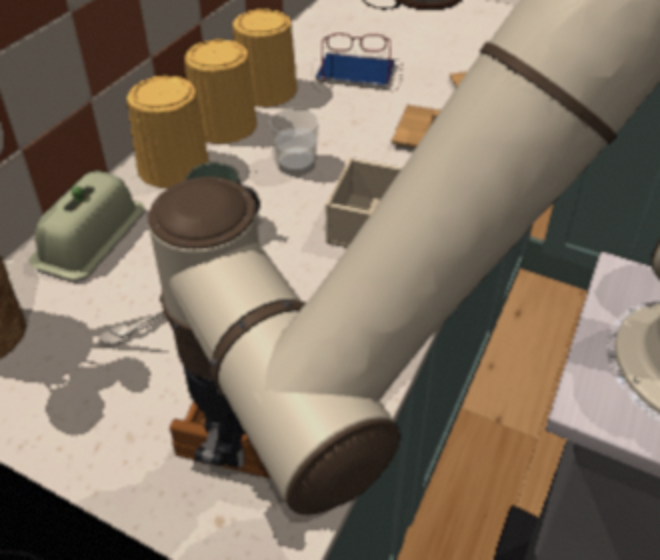

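The side view is blocked by the arm, which covers the tray at around (300,440) in the crop. I'll switch to the top camera and continue lifting and carrying.

```bash
sed -i "s/'side'/'top'/g; s/60,y1=460/-150,y1=460/" tr.py; python3 tr.py s2
```

```text
floor slope deg (+ = lip lower) 0.12 z at lip -17.8 n 842
sb 0.5 [515. 228.  43.] tray-ish xyz [ 39. -78.  21.]
sb 0.43 [439. 219.  42.] tray-ish xyz [-37. -69.  21.]
sb 0.38 [453. 290.  32.] tray-ish xyz [-7. -4. 11.]
t 3.88 pos [437.5 389.6  46.1] F [-0.3 -0.4 -6.1] w 13.0 gf 58.6 j [ 1.    0.51 -0.31 -0.   -0.75  0.79]
shift now-axes [-7.87 20.52 -8.38] turn [-0.    0.02  4.62] shift goal-axes [-6.19 21.08 -8.39]
```

Call:
send_rows:
  targets:
    - {"x":0,"y":0,"z":-0.6,"ax":0,"ay":0,"az":0,"gripper":1}
    - {"x":0,"y":0,"z":-1.0,"ax":0,"ay":0,"az":0,"gripper":1}
    - {"x":0,"y":0,"z":-1.4,"ax":0,"ay":0,"az":0,"gripper":1}
    - {"x":0,"y":0,"z":-1.6,"ax":0,"ay":0,"az":0,"gripper":1}
    - {"x":0,"y":0,"z":-1.6,"ax":0,"ay":0,"az":0,"gripper":1}

```text
clock: 4.3
position: [437.7, 389.6, 109.6]
ee_rot: [0.994, 0.112, 0.0, 0.0]
contact_force: [-0.4, -0.2, -5.3]
gripper_width: 13.3
grasp_force: 58.7
```

Call:
send_rows:
  targets:
    - {"x":0,"y":0,"z":-1.2,"ax":0,"ay":0,"az":0.9,"gripper":1}
    - {"x":0,"y":0,"z":-0.7,"ax":0,"ay":0,"az":0.9,"gripper":1}
    - {"x":0,"y":0,"z":-0.3,"ax":0,"ay":0,"az":0.9,"gripper":1}
    - {"x":0,"y":0,"z":0,"ax":0,"ay":0,"az":0.9,"gripper":1}
    - {"x":-0.1,"y":0.34,"z":0,"ax":0,"ay":0,"az":0.9,"gripper":1}

```text
clock: 4.72
position: [437.1, 386.3, 129.9]
ee_rot: [0.997, 0.072, -0.0, -0.0]
contact_force: [0.1, -0.6, -5.9]
gripper_width: 13.5
grasp_force: 58.7
```

```bash
python3 tr.py s3; python3 -c "
import cv2
a=cv2.imread('pics/s3.png')[130:280,190:430];cv2.imwrite('pics/c3.png',cv2.resize(a,(720,450)))"
```

```text
floor slope deg (+ = lip lower) 0.52 z at lip -18.5 n 1047
sb 0.58 [422. 216. 127.] tray-ish xyz [-39. -68.  22.]
sb 0.5 [467. 277. 125.] tray-ish xyz [ 13. -15.  20.]
sb 0.45 [490. 221. 123.] tray-ish xyz [ 29. -73.  18.]
sb 0.44 [434. 282. 129.] tray-ish xyz [-18.  -5.  24.]
sb 0.43 [453. 209. 129.] tray-ish xyz [-10. -80.  24.]
t 4.82 pos [436.6 384.9 129.2] F [ 0.4 -1.3 -5.9] w 13.1 gf 58.7 j [ 1.    0.41 -0.24 -0.   -0.93  0.71]
shift now-axes [-6.06 20.63 -0.03] turn [0.11 0.13 0.06] shift goal-axes [-6.03 20.63 -0.08]
```

View pics/c3.png

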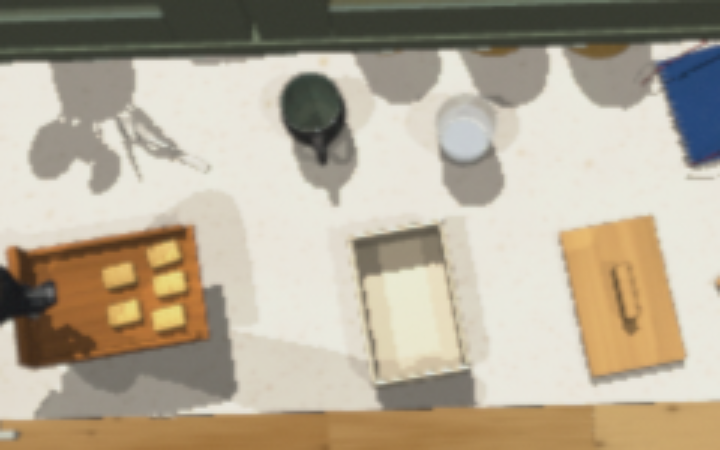

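Top crop: all five pieces lie on the level tray, with the box at (410,305). Now I'll carry the tray over to it.

Call:
send_rows:
  targets:
    - {"x":-0.18,"y":0.6,"z":0,"ax":0,"ay":0,"az":0,"gripper":1}
    - {"x":-0.35,"y":1.2,"z":0,"ax":0,"ay":0,"az":0,"gripper":1}
    - {"x":-0.53,"y":1.8,"z":0,"ax":0,"ay":0,"az":0,"gripper":1}
    - {"x":-0.53,"y":1.8,"z":0,"ax":0,"ay":0,"az":0,"gripper":1}
    - {"x":-0.53,"y":1.8,"z":0,"ax":0,"ay":0,"az":0,"gripper":1}

```text
clock: 5.23
position: [426.0, 309.8, 129.8]
ee_rot: [0.997, 0.073, -0.001, 0.001]
contact_force: [0.0, -0.7, -4.5]
gripper_width: 13.6
grasp_force: 58.7
```

Call:
send_rows:
  targets:
    - {"x":-0.53,"y":1.8,"z":0,"ax":0,"ay":0,"az":0,"gripper":1}
    - {"x":-0.53,"y":1.8,"z":0,"ax":0,"ay":0,"az":0,"gripper":1}
    - {"x":-0.53,"y":1.8,"z":0,"ax":0,"ay":0,"az":0,"gripper":1}
    - {"x":-0.53,"y":1.8,"z":0,"ax":0,"ay":0,"az":0,"gripper":1}
    - {"x":-0.53,"y":1.8,"z":0,"ax":0,"ay":0,"az":0,"gripper":1}

```text
clock: 5.65
position: [412.7, 216.8, 130.2]
ee_rot: [0.997, 0.073, -0.0, 0.0]
contact_force: [1.0, -0.4, -4.8]
gripper_width: 13.5
grasp_force: 58.7
```

Call:
send_rows:
  targets:
    - {"x":-0.53,"y":1.8,"z":0,"ax":0,"ay":0,"az":0,"gripper":1}
    - {"x":-0.4,"y":1.4,"z":0,"ax":0,"ay":0,"az":0,"gripper":1}
    - {"x":-0.23,"y":0.8,"z":0,"ax":0,"ay":0,"az":0,"gripper":1}
    - {"x":-0.12,"y":0.4,"z":0,"ax":0,"ay":0,"az":0,"gripper":1}
    - {"x":0,"y":0,"z":0,"ax":0,"ay":0,"az":0,"gripper":1}

```text
clock: 6.07
position: [407.3, 172.9, 130.4]
ee_rot: [0.997, 0.072, 0.0, -0.0]
contact_force: [1.2, -0.1, -5.1]
gripper_width: 13.4
grasp_force: 58.8
```

```bash
python3 tr.py s4; python3 - <<'E'
from m import *
f=np.load('pics/s4.npz');k=f['k'];W=cloud(f['d'],dict(fx=k[0],fy=k[1],cx=k[2],cy=k[3],cam_to_world=f['T']))
P=sel(W,330,560,-60,150,98,112);print('tray floor',*rect(P),'min y',np.sort(P[:,1])[:10])
E
```

```text
floor slope deg (+ = lip lower) 0.18 z at lip -17.6 n 1007
sb 0.58 [430.   2. 129.] tray-ish xyz [ -2. -74.  23.]
sb 0.57 [469.   9. 126.] tray-ish xyz [ 38. -73.  20.]
sb 0.57 [410.  68. 135.] tray-ish xyz [-12.  -6.  29.]
t 6.17 pos [407.8 174.1 130.5] F [ 0.5  0.4 -5. ] w 13.1 gf 58.8 j [ 0.77  0.19 -0.56  0.   -0.82  0.94]
shift now-axes [-0.18  0.18  0.05] turn [-0.03 -0.06  0.15] shift goal-axes [-0.18  0.18  0.05]
tray floor [423.3  64.2] [137.4 183.9] 8.2 380 min y [-31.31247473 -30.99043442 -30.96303731 -30.85917381 -30.69714181
 -30.63340532 -28.452549   -27.96325487 -27.28851466 -25.47680016]
```

Call:
send_rows:
  targets:
    - {"x":-0.1,"y":0.06,"z":-0.2,"ax":1,"ay":0,"az":0,"gripper":1}
    - {"x":0,"y":0.06,"z":-0.36,"ax":2,"ay":0,"az":0,"gripper":1}
    - {"x":0,"y":0.06,"z":-0.36,"ax":2,"ay":0,"az":0,"gripper":1}
    - {"x":0,"y":0.06,"z":-0.36,"ax":2,"ay":0,"az":0,"gripper":1}
    - {"x":0,"y":0.03,"z":0,"ax":1,"ay":0,"az":0,"gripper":1}

```text
clock: 6.58
position: [407.3, 170.8, 143.8]
ee_rot: [0.995, 0.073, -0.004, -0.071]
contact_force: [0.9, -0.7, -5.9]
gripper_width: 13.2
grasp_force: 58.8
```

Call:
send_rows:
  targets:
    - {"x":0,"y":0.03,"z":-0.35,"ax":1,"ay":0,"az":0,"gripper":1}
    - {"x":0,"y":0.03,"z":-0.35,"ax":1,"ay":0,"az":0,"gripper":1}
    - {"x":0,"y":0.03,"z":-0.35,"ax":1,"ay":0,"az":0,"gripper":1}
    - {"x":0,"y":0.03,"z":-0.35,"ax":1,"ay":0,"az":0,"gripper":1}
    - {"x":0,"y":0.03,"z":-0.35,"ax":1,"ay":0,"az":0,"gripper":1}

```text
clock: 7.0
position: [407.3, 166.1, 160.1]
ee_rot: [0.991, 0.073, -0.009, -0.113]
contact_force: [0.6, -0.9, -6.1]
gripper_width: 13.5
grasp_force: 58.8
```

```bash
cat >> tr.py <<'E'
    s=arm.read_state(); r=R.from_quat(s['ee_rot']); print('tilt',round(np.degrees(np.arcsin(-r.apply([0,1,0])[2])),1),'lip',np.round(s['position']+r.apply([0,203,17]),1))
E
python3 tr.py s5
```

```text
File "tr.py", line 17
    s=arm.read_state(); r=R.from_quat(s['ee_rot']); print('tilt',round(np.degrees(np.arcsin(-r.apply([0,1,0])[2])),1),'lip',np.round(s['position']+r.apply([0,203,17]),1))
IndentationError: unexpected indent
```

```bash
sed -i 's/^if __name__.*/if __name__=="__main__":\n    tray(sys.argv[1])/' tr.py; python3 tr.py s5
```

```text
floor slope deg (+ = lip lower) 0.13 z at lip -18.1 n 788
sb 0.63 [422.  76. 124.] tray-ish xyz [ 1.  1. 10.]
sb 0.52 [403.  65. 134.] tray-ish xyz [-19.  -5.  22.]
sb 0.51 [389.   7. 123.] tray-ish xyz [-42. -61.  24.]
sb 0.43 [471.  16. 114.] tray-ish xyz [ 41. -66.  16.]
sb 0.38 [428.   3. 117.] tray-ish xyz [ -4. -72.  20.]
sb 0.38 [446.  62. 128.] tray-ish xyz [ 23. -16.  18.]
tilt 13.0 lip [436.1 -25.9  98.1]
```

Call:
send_rows:
  targets:
    - {"x":0,"y":0.05,"z":-0.2,"ax":0.8,"ay":0,"az":0,"gripper":1}
    - {"x":0,"y":0.05,"z":-0.2,"ax":0.8,"ay":0,"az":0,"gripper":1}
    - {"x":0,"y":0.05,"z":-0.2,"ax":0.8,"ay":0,"az":0,"gripper":1}
    - {"x":0,"y":0.05,"z":-0.2,"ax":0.8,"ay":0,"az":0,"gripper":1}
    - {"x":0,"y":0.05,"z":-0.2,"ax":0.8,"ay":0,"az":0,"gripper":1}

```text
clock: 7.52
position: [408.1, 160.8, 169.1]
ee_rot: [0.986, 0.072, -0.011, -0.148]
contact_force: [-0.2, -0.1, -5.2]
gripper_width: 13.0
grasp_force: 58.8
```

```bash
python3 tr.py s6
```

```text
floor slope deg (+ = lip lower) 0.27 z at lip -17.9 n 682
sb 0.5 [467.   9. 119.] tray-ish xyz [ 36. -68.  23.]
tilt 17.0 lip [435.7 -26.7  93.5]
```

Call:
send_rows:
  targets:
    - {"x":0,"y":0.02,"z":-0.25,"ax":0.7,"ay":0,"az":0,"gripper":1}
    - {"x":0,"y":0.02,"z":-0.25,"ax":0.7,"ay":0,"az":0,"gripper":1}
    - {"x":0,"y":0.02,"z":-0.25,"ax":0.7,"ay":0,"az":0,"gripper":1}
    - {"x":0,"y":0.02,"z":-0.25,"ax":0.7,"ay":0,"az":0,"gripper":1}

```text
clock: 7.95
position: [408.7, 156.9, 178.5]
ee_rot: [0.982, 0.072, -0.012, -0.172]
contact_force: [-0.1, 0.1, -6.2]
gripper_width: 13.2
grasp_force: 58.9
```

```bash
python3 tr.py s7
```

```text
floor slope deg (+ = lip lower) 0.35 z at lip -18.1 n 585
sb 0.56 [402.  60. 144.] tray-ish xyz [-21.  -3.  25.]
sb 0.53 [466.   5. 122.] tray-ish xyz [ 35. -70.  26.]
tilt 19.8 lip [435.9 -26.5  93.8]
```

Call:
send_rows:
  targets:
    - {"x":0,"y":0.02,"z":-0.25,"ax":0.7,"ay":0,"az":0,"gripper":1}
    - {"x":0,"y":0.02,"z":-0.25,"ax":0.7,"ay":0,"az":0,"gripper":1}
    - {"x":0,"y":0.02,"z":-0.25,"ax":0.7,"ay":0,"az":0,"gripper":1}
    - {"x":0,"y":0.02,"z":-0.25,"ax":0.7,"ay":0,"az":0,"gripper":1}

```text
clock: 8.38
position: [409.3, 152.7, 187.5]
ee_rot: [0.978, 0.071, -0.014, -0.196]
contact_force: [0.9, -0.5, -6.3]
gripper_width: 13.3
grasp_force: 58.9
```

```bash
python3 tr.py s8
```

```text
floor slope deg (+ = lip lower) 0.53 z at lip -17.9 n 513
sb 0.49 [424.  -4. 116.] tray-ish xyz [ -8. -74.  20.]
sb 0.38 [410.  61. 138.] tray-ish xyz [-13.  -5.  14.]
sb 0.22 [664. 259.  12.] tray-ish xyz [ 267.   94. -163.]
tilt 22.6 lip [435.9 -26.5  93.9]
```

Call:
send_rows:
  targets:
    - {"x":0,"y":0.02,"z":-0.25,"ax":0.7,"ay":0,"az":0,"gripper":1}
    - {"x":0,"y":0.02,"z":-0.25,"ax":0.7,"ay":0,"az":0,"gripper":1}
    - {"x":0,"y":0,"z":0,"ax":0,"ay":0,"az":0,"gripper":1}

```text
clock: 8.73
position: [410.0, 150.2, 192.1]
ee_rot: [0.976, 0.071, -0.015, -0.208]
contact_force: [0.8, -0.2, -5.6]
gripper_width: 13.4
grasp_force: 58.9
```

```bash
python3 tr.py s9
```

```text
floor slope deg (+ = lip lower) 0.46 z at lip -18.0 n 482
sb 0.62 [395.  -0. 124.] tray-ish xyz [-36. -64.  23.]
sb 0.61 [427.  -4. 119.] tray-ish xyz [ -5. -74.  21.]
sb 0.41 [412.  57. 145.] tray-ish xyz [-11.  -6.  20.]
tilt 24.0 lip [435.6 -26.3  93.7]
```

Call:
send_rows:
  targets:
    - {"x":0,"y":0.02,"z":-0.21,"ax":0.6,"ay":0,"az":0,"gripper":1}
    - {"x":0,"y":0.02,"z":-0.21,"ax":0.6,"ay":0,"az":0,"gripper":1}
    - {"x":0,"y":0.02,"z":-0.21,"ax":0.6,"ay":0,"az":0,"gripper":1}
    - {"x":0,"y":0,"z":0,"ax":0,"ay":0,"az":0,"gripper":1}

```text
clock: 9.17
position: [410.5, 147.0, 197.6]
ee_rot: [0.972, 0.071, -0.016, -0.223]
contact_force: [0.2, -1.1, -5.0]
gripper_width: 13.2
grasp_force: 58.9
```

```bash
python3 tr.py s10
```

```text
floor slope deg (+ = lip lower) 0.48 z at lip -18.3 n 411
sb 0.55 [385.  -0. 128.] tray-ish xyz [-47. -60.  24.]
sb 0.48 [427.  -4. 124.] tray-ish xyz [ -6. -71.  25.]
sb 0.31 [405.  67. 149.] tray-ish xyz [-17.   6.  16.]
tilt 25.8 lip [435.6 -26.4  93.6]
```

Call:
send_rows:
  targets:
    - {"x":0,"y":0.02,"z":-0.21,"ax":0.6,"ay":0,"az":0,"gripper":1}
    - {"x":0,"y":0.02,"z":-0.21,"ax":0.6,"ay":0,"az":0,"gripper":1}
    - {"x":0,"y":0.02,"z":-0.21,"ax":0.6,"ay":0,"az":0,"gripper":1}
    - {"x":0,"y":0,"z":0,"ax":0,"ay":0,"az":0,"gripper":1}

```text
clock: 9.6
position: [411.0, 143.7, 202.9]
ee_rot: [0.969, 0.07, -0.017, -0.238]
contact_force: [0.8, 0.1, -5.0]
gripper_width: 13.0
grasp_force: 58.9
```

```bash
python3 tr.py s11
```

```text
floor slope deg (+ = lip lower) 0.35 z at lip -17.9 n 390
sb 0.58 [422.   0. 107.] tray-ish xyz [-10. -74.   7.]
sb 0.47 [392.   6. 129.] tray-ish xyz [-39. -54.  21.]
tilt 27.6 lip [435.6 -26.4  93.5]
```

```bash
python3 -c "
import cv2,numpy as np
a=cv2.imread('pics/s9.png')[190:270,250:370];b=cv2.imread('pics/s11.png')[190:270,250:370];cv2.imwrite('pics/c4.png',cv2.resize(np.vstack([a,b]),(450,600)))"
```

```text
(no output)
```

View pics/c4.png

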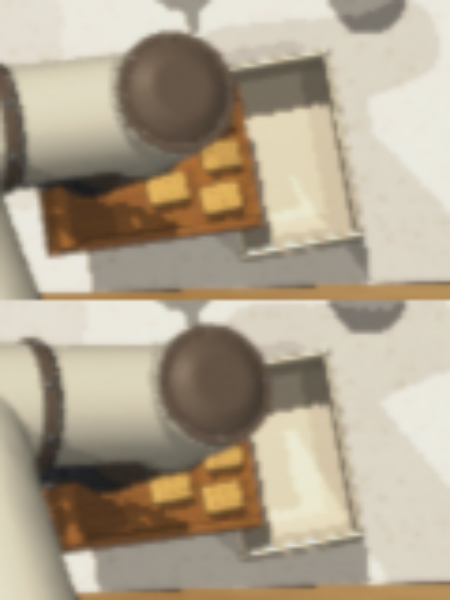

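Both top crops (24° and 27.6°) show the pieces at (222,500), (170,490) and (225,460) unmoved, the tray's lip over the box mouth, and the arm hiding the other two. I'll continue the tilt.

```bash
cat > y.py <<'E'
import sys
from m import *
s=arm.read_state(); r=R.from_quat(s['ee_rot'])
p,d,W=snap('top',sys.argv[1])
h=cv2.cvtColor(p,cv2.COLOR_RGB2HSV)
m=((h[...,0]>15)&(h[...,0]<28)&(h[...,1]>95)&(h[...,2]>150)).astype(np.uint8); m[:195]=0;m[265:]=0;m[:,:200]=0;m[:,355:]=0
n,l,st,c=cv2.connectedComponentsWithStats(m)
for i in range(1,n):
    if st[i,4]>8:
        Q=np.nanmedian(W[l==i],0); T=r.inv().apply(Q-s['position']); print(st[i,4],np.round(c[i]),np.round(Q),'tray',np.round([T[0],98-T[1],25-T[2]]))
print('tilt',round(np.degrees(np.arcsin(-r.apply([0,1,0])[2])),1),'lip',np.round(s['position']+r.apply([0,203,17]),1),'F',np.round(s['contact_force'],1),'j',np.round(s['joints'],2))
E
python3 y.py s12
```

```text
45 [309. 232.] [431.  -4. 121.] tray [ -2. -72.  22.]
72 [295. 240.] [401.  46. 149.] tray [-23. -11.  21.]
85 [309. 242.] [395.  -0. 126.] tray [-36. -62.  22.]
tilt 27.6 lip [435.6 -26.4  93.5] F [ 0.4  0.6 -5.6] j [ 0.34  0.11 -0.33 -0.54 -1.09  1.62]
```

Call:
send_rows:
  targets:
    - {"x":0,"y":0.02,"z":-0.21,"ax":0.6,"ay":0,"az":0,"gripper":1}
    - {"x":0,"y":0.02,"z":-0.21,"ax":0.6,"ay":0,"az":0,"gripper":1}
    - {"x":0,"y":0.02,"z":-0.21,"ax":0.6,"ay":0,"az":0,"gripper":1}
    - {"x":0,"y":0,"z":0,"ax":0,"ay":0,"az":0,"gripper":1}

```text
clock: 10.08
position: [411.6, 140.2, 208.2]
ee_rot: [0.965, 0.07, -0.018, -0.253]
contact_force: [-0.5, -0.3, -5.5]
gripper_width: 13.3
grasp_force: 58.9
```

```bash
python3 y.py s13
```

```text
30 [311. 232.] [429.  -8. 120.] tray [ -4. -75.  21.]
72 [296. 240.] [401.  44. 152.] tray [-24. -11.  22.]
86 [309. 242.] [396.  -0. 126.] tray [-36. -62.  21.]
tilt 29.4 lip [435.9 -26.5  93.6] F [-0.5 -0.3 -5.5] j [ 0.31  0.11 -0.32 -0.57 -1.12  1.66]
```

Detection works, and nothing has slid yet.

Call:
send_rows:
  targets:
    - {"x":0,"y":0.02,"z":-0.21,"ax":0.6,"ay":0,"az":0,"gripper":1}
    - {"x":0,"y":0.02,"z":-0.21,"ax":0.6,"ay":0,"az":0,"gripper":1}
    - {"x":0,"y":0,"z":0,"ax":0,"ay":0,"az":0,"gripper":1}

```text
clock: 10.38
position: [411.8, 137.8, 211.6]
ee_rot: [0.962, 0.07, -0.019, -0.263]
contact_force: [0.6, -0.3, -4.8]
gripper_width: 13.4
grasp_force: 58.9
```

```bash
python3 y.py s14
```

```text
20 [312. 232.] [429. -11. 122.] tray [ -5. -77.  24.]
69 [296. 240.] [401.  42. 153.] tray [-24. -12.  22.]
84 [309. 242.] [396.  -1. 126.] tray [-36. -61.  20.]
tilt 30.6 lip [435.8 -26.4  93.5] F [ 0.6 -0.3 -4.8] j [ 0.28  0.11 -0.31 -0.59 -1.14  1.68]
```

Call:
send_rows:
  targets:
    - {"x":0,"y":0.02,"z":-0.21,"ax":0.6,"ay":0,"az":0,"gripper":1}
    - {"x":0,"y":0.02,"z":-0.21,"ax":0.6,"ay":0,"az":0,"gripper":1}
    - {"x":0,"y":0,"z":0,"ax":0,"ay":0,"az":0,"gripper":1}

```text
clock: 10.68
position: [412.2, 135.3, 214.9]
ee_rot: [0.959, 0.07, -0.02, -0.273]
contact_force: [-0.2, -0.2, -5.6]
gripper_width: 13.3
grasp_force: 59.0
```

```bash
python3 y.py s15
```

```text
11 [313. 232.] [431. -15. 117.] tray [ -3. -82.  21.]
65 [296. 240.] [401.  42. 153.] tray [-25. -11.  20.]
84 [309. 241.] [397.  -1. 127.] tray [-34. -61.  20.]
tilt 31.8 lip [435.8 -26.5  93.4] F [-0.2 -0.2 -5.6] j [ 0.26  0.12 -0.3  -0.61 -1.16  1.71]
```

Call:
send_rows:
  targets:
    - {"x":0,"y":0.02,"z":-0.21,"ax":0.6,"ay":0,"az":0,"gripper":1}
    - {"x":0,"y":0.02,"z":-0.21,"ax":0.6,"ay":0,"az":0,"gripper":1}
    - {"x":0,"y":0,"z":0,"ax":0,"ay":0,"az":0,"gripper":1}

```text
clock: 10.98
position: [412.5, 132.8, 218.2]
ee_rot: [0.956, 0.069, -0.02, -0.283]
contact_force: [0.4, -0.2, -6.1]
gripper_width: 13.4
grasp_force: 59.0
```

```bash
python3 y.py s16
```

```text
63 [297. 240.] [402.  39. 154.] tray [-24. -13.  21.]
79 [310. 241.] [398.  -4. 126.] tray [-34. -64.  21.]
tilt 33.0 lip [435.8 -26.5  93.4] F [ 0.4 -0.2 -6.1] j [ 0.24  0.12 -0.29 -0.63 -1.18  1.73]
```

Call:
send_rows:
  targets:
    - {"x":0,"y":0.02,"z":-0.21,"ax":0.6,"ay":0,"az":0,"gripper":1}
    - {"x":0,"y":0.02,"z":-0.21,"ax":0.6,"ay":0,"az":0,"gripper":1}
    - {"x":0,"y":0,"z":0,"ax":0,"ay":0,"az":0,"gripper":1}

```text
clock: 11.28
position: [412.9, 130.2, 221.5]
ee_rot: [0.953, 0.069, -0.021, -0.293]
contact_force: [-0.3, -0.8, -5.3]
gripper_width: 13.2
grasp_force: 59.0
```

```bash
python3 y.py s17
```

```text
61 [298. 239.] [403.  36. 155.] tray [-23. -16.  21.]
82 [311. 241.] [398.  -7. 125.] tray [-34. -67.  20.]
tilt 34.2 lip [435.8 -26.5  93.3] F [-0.3 -0.8 -5.3] j [ 0.21  0.12 -0.28 -0.65 -1.2   1.75]
```

The pieces have started to creep, so I'll hold and watch.

Call:
send_rows:
  targets:
    - {"x":0,"y":0,"z":0,"ax":0,"ay":0,"az":0,"gripper":1}
    - {"x":0,"y":0,"z":0,"ax":0,"ay":0,"az":0,"gripper":1}
    - {"x":0,"y":0,"z":0,"ax":0,"ay":0,"az":0,"gripper":1}

```text
clock: 11.58
position: [412.5, 130.6, 221.3]
ee_rot: [0.953, 0.069, -0.021, -0.293]
contact_force: [-0.3, 0.5, -5.5]
gripper_width: 13.3
grasp_force: 59.0
```

```bash
python3 y.py s18
```

```text
64 [298. 239.] [403.  32. 153.] tray [-23. -19.  23.]
82 [312. 241.] [398.  -9. 123.] tray [-34. -70.  20.]
tilt 34.2 lip [435.5 -26.1  93.2] F [-0.3  0.5 -5.5] j [ 0.22  0.12 -0.28 -0.64 -1.2   1.75]
```

Call:
send_rows:
  targets:
    - {"x":0,"y":0,"z":0,"ax":0,"ay":0,"az":0,"gripper":1}
    - {"x":0,"y":0,"z":0,"ax":0,"ay":0,"az":0,"gripper":1}
    - {"x":0,"y":0,"z":0,"ax":0,"ay":0,"az":0,"gripper":1}

```text
clock: 11.88
position: [412.5, 130.6, 221.3]
ee_rot: [0.953, 0.069, -0.021, -0.293]
contact_force: [-0.2, -0.2, -5.7]
gripper_width: 13.1
grasp_force: 59.0
```

```bash
python3 y.py s19
```

```text
64 [298. 239.] [403.  35. 154.] tray [-23. -17.  21.]
84 [312. 241.] [398.  -9. 124.] tray [-34. -70.  21.]
tilt 34.2 lip [435.5 -26.1  93.2] F [-0.2 -0.2 -5.7] j [ 0.22  0.12 -0.28 -0.64 -1.2   1.75]
```

Call:
send_rows:
  targets:
    - {"x":0,"y":0.01,"z":-0.14,"ax":0.4,"ay":0,"az":0,"gripper":1}
    - {"x":0,"y":0.01,"z":-0.14,"ax":0.4,"ay":0,"az":0,"gripper":1}
    - {"x":0,"y":0.01,"z":-0.14,"ax":0.4,"ay":0,"az":0,"gripper":1}

```text
clock: 12.18
position: [413.0, 127.8, 224.8]
ee_rot: [0.95, 0.069, -0.022, -0.304]
contact_force: [0.2, 0.7, -5.4]
gripper_width: 13.6
grasp_force: 59.0
```

```bash
python3 y.py s20
```

```text
58 [299. 239.] [404.  32. 156.] tray [-23. -18.  23.]
80 [312. 241.] [398. -11. 124.] tray [-35. -70.  21.]
tilt 35.4 lip [435.6 -26.   93.2] F [ 0.2  0.7 -5.4] j [ 0.19  0.13 -0.27 -0.66 -1.22  1.77]
```

Call:
send_rows:
  targets:
    - {"x":0,"y":0.01,"z":-0.14,"ax":0.4,"ay":0,"az":0,"gripper":1}
    - {"x":0,"y":0.01,"z":-0.14,"ax":0.4,"ay":0,"az":0,"gripper":1}
    - {"x":0,"y":0,"z":0,"ax":0,"ay":0,"az":0,"gripper":1}

```text
clock: 12.48
position: [413.4, 125.8, 226.9]
ee_rot: [0.948, 0.069, -0.022, -0.31]
contact_force: [-0.5, -0.1, -6.4]
gripper_width: 13.4
grasp_force: 59.0
```

```bash
python3 y.py s21
```

```text
70 [303. 239.] [405.  19. 146.] tray [-24. -34.  22.]
76 [316. 241.] [399. -24. 115.] tray [-36. -86.  22.]
tilt 36.2 lip [435.6 -26.3  93.2] F [-0.5 -0.1 -6.4] j [ 0.18  0.13 -0.27 -0.67 -1.24  1.79]
```

Call:
send_rows:
  targets:
    - {"x":0,"y":0,"z":0,"ax":0,"ay":0,"az":0,"gripper":1}
    - {"x":0,"y":0,"z":0,"ax":0,"ay":0,"az":0,"gripper":1}
    - {"x":0,"y":0,"z":0,"ax":0,"ay":0,"az":0,"gripper":1}

```text
clock: 12.78
position: [413.3, 126.2, 226.9]
ee_rot: [0.948, 0.069, -0.022, -0.31]
contact_force: [0.1, -0.2, -4.6]
gripper_width: 13.2
grasp_force: 59.1
```

```bash
python3 y.py s22
```

```text
69 [327. 233.] [435. -62.  36.] tray [  -6. -167.  -17.]
76 [313. 237.] [413. -14. 121.] tray [-21. -77.  22.]
tilt 36.2 lip [435.7 -25.9  93.3] F [ 0.1 -0.2 -4.6] j [ 0.18  0.13 -0.27 -0.67 -1.24  1.79]
```

Call:
send_rows:
  targets:
    - {"x":0,"y":0,"z":0,"ax":0,"ay":0,"az":0,"gripper":1}
    - {"x":0,"y":0,"z":0,"ax":0,"ay":0,"az":0,"gripper":1}
    - {"x":0,"y":0,"z":0,"ax":0,"ay":0,"az":0,"gripper":1}

```text
clock: 13.08
position: [413.3, 126.2, 227.0]
ee_rot: [0.948, 0.069, -0.022, -0.31]
contact_force: [0.5, 0.2, -4.4]
gripper_width: 13.6
grasp_force: 59.2
```

```bash
python3 y.py s23
```

```text
144 [329. 234.] [430. -73.  21.] tray [ -13. -184.  -23.]
tilt 36.2 lip [435.7 -25.9  93.4] F [ 0.5  0.2 -4.4] j [ 0.18  0.13 -0.27 -0.67 -1.24  1.79]
```

Call:
send_rows:
  targets:
    - {"x":0,"y":0,"z":0,"ax":0,"ay":0,"az":0,"gripper":1}
    - {"x":0,"y":0,"z":0,"ax":0,"ay":0,"az":0,"gripper":1}
    - {"x":0,"y":0,"z":0,"ax":0,"ay":0,"az":0,"gripper":1}

```text
clock: 13.38
position: [413.2, 126.2, 226.8]
ee_rot: [0.948, 0.069, -0.023, -0.31]
contact_force: [-0.3, 0.1, -3.8]
gripper_width: 13.3
grasp_force: 59.2
```

```bash
python3 y.py s24; python3 -c "
import cv2,numpy as np
a=cv2.imread('pics/s23.png')[190:270,250:370];b=cv2.imread('pics/s24.png')[190:270,250:370];cv2.imwrite('pics/c5.png',cv2.resize(np.vstack([a,b]),(450,600)))"
```

```text
112 [331. 234.] [429. -78.  21.] tray [ -14. -188.  -20.]
21 [320. 234.] [433. -37.  20.] tray [  -4. -157.  -44.]
tilt 36.2 lip [435.5 -26.   93.2] F [-0.3  0.1 -3.8] j [ 0.18  0.13 -0.27 -0.67 -1.24  1.79]
```

View pics/c5.png

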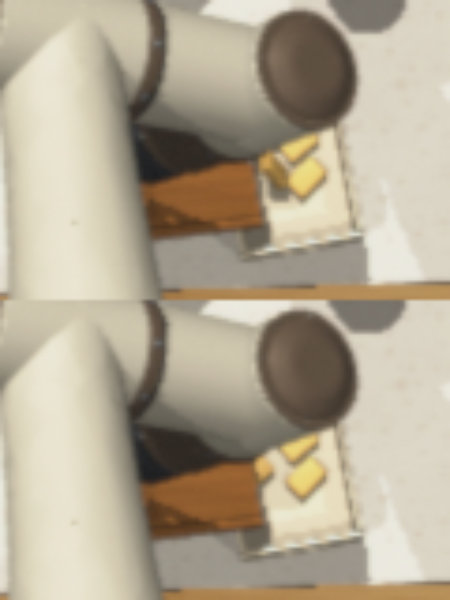

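The top crops show the low-x side of the tray empty, with pieces in the box at (300,450), (305,480) and (265,468). The arm hides the far side, so I'll check it from the wrist and side cameras.

```bash
python3 - <<'E'
from m import *
s=arm.read_state(); r=R.from_quat(s['ee_rot'])
a,_,_=snap('wrist','w1');b,_,W=snap('side','sd1')
print(s['contact_force'])
for n in('wrist','side'):print(n,[(np.round(t['rect']).tolist(),round(t['score'],2)) for t in arm.boxes_of(n,'shortbread_1')])
cv2.imwrite('pics/c6.png',cv2.resize(np.vstack([a,b])[...,::-1],(480,600)))
E
```

```text
[-0.70578394 -0.41485966 -3.96696644]
wrist []
side []
```

View pics/c6.png

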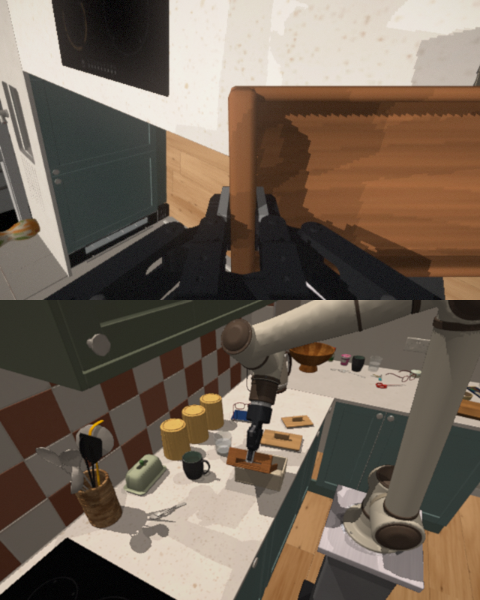

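Call:
send_rows:
  targets:
    - {"x":0,"y":0.02,"z":-0.18,"ax":0.5,"ay":0,"az":0,"gripper":1}
    - {"x":0,"y":0.02,"z":-0.18,"ax":0.5,"ay":0,"az":0,"gripper":1}
    - {"x":0,"y":0.02,"z":-0.18,"ax":0.5,"ay":0,"az":0,"gripper":1}
    - {"x":0,"y":0,"z":0,"ax":0,"ay":0,"az":0,"gripper":1}
    - {"x":0,"y":0,"z":0,"ax":0,"ay":0,"az":0,"gripper":1}

```text
clock: 14.05
position: [414.0, 122.2, 230.8]
ee_rot: [0.944, 0.068, -0.023, -0.322]
contact_force: [1.0, -0.0, -4.1]
gripper_width: 13.2
grasp_force: 59.2
```

Call:
send_rows:
  targets:
    - {"x":0,"y":0,"z":0,"ax":0,"ay":0,"az":0,"gripper":1}
    - {"x":0,"y":0,"z":0,"ax":0,"ay":0,"az":0,"gripper":1}
    - {"x":0,"y":0,"z":0,"ax":0,"ay":0,"az":0,"gripper":1}
    - {"x":0,"y":-0.3,"z":0,"ax":0,"ay":0,"az":0,"gripper":1}
    - {"x":0,"y":-0.6,"z":0,"ax":0,"ay":0,"az":0,"gripper":1}

```text
clock: 14.47
position: [412.5, 129.5, 236.0]
ee_rot: [0.944, 0.068, -0.024, -0.322]
contact_force: [0.5, 0.3, -3.4]
gripper_width: 13.9
grasp_force: 59.2
```

Call:
send_rows:
  targets:
    - {"x":0,"y":-1.0,"z":0,"ax":0,"ay":0,"az":0,"gripper":1}
    - {"x":0,"y":-1.5,"z":0,"ax":0,"ay":0,"az":0,"gripper":1}
    - {"x":0,"y":-1.8,"z":0,"ax":0,"ay":0,"az":0,"gripper":1}
    - {"x":0,"y":-1.8,"z":0,"ax":0,"ay":0,"az":0,"gripper":1}
    - {"x":0,"y":-1.8,"z":0,"ax":0,"ay":0,"az":0,"gripper":1}

```text
clock: 14.88
position: [403.1, 192.7, 285.8]
ee_rot: [0.944, 0.069, -0.023, -0.323]
contact_force: [0.2, 0.0, -3.5]
gripper_width: 13.4
grasp_force: 59.2
```

Call:
send_rows:
  targets:
    - {"x":0,"y":-1.8,"z":0,"ax":0,"ay":0,"az":0,"gripper":1}
    - {"x":0,"y":-1.8,"z":0,"ax":0,"ay":0,"az":0,"gripper":1}
    - {"x":0,"y":-1.2,"z":0,"ax":0,"ay":0,"az":0,"gripper":1}
    - {"x":0,"y":-0.6,"z":0,"ax":0,"ay":0,"az":0,"gripper":1}
    - {"x":0,"y":0,"z":0,"ax":0,"ay":0,"az":0,"gripper":1}

```text
clock: 15.3
position: [397.0, 234.9, 319.1]
ee_rot: [0.944, 0.07, -0.023, -0.323]
contact_force: [-0.3, -0.5, -4.3]
gripper_width: 13.2
grasp_force: 59.2
```

```bash
python3 y.py s25; python3 d.py 438 389.5 27 12.5
```

```text
42 [328. 218.] [494. -69.  22.] tray [  51. -333.  -17.]
48 [318. 221.] [484. -31.  22.] tray [  46. -302.  -41.]
134 [330. 232.] [439. -76.  21.] tray [  -5. -332.  -18.]
66 [317. 233.] [438. -26.  22.] tray [   1. -293.  -48.]
tilt 37.8 lip [419.4  86.5 181.3] F [-0.3 -0.5 -4.3] j [ 0.43  0.02 -0.16 -0.67 -1.26  1.46]
t 15.35 pos [396.9 234.2 318.1] F [ 0.6 -0.9 -4.3] w 13.1 gf 59.2 j [ 0.43  0.02 -0.16 -0.67 -1.26  1.46]
shift now-axes [ 6.32  6.13 32.06] turn [-37.7   -1.38  -3.91] shift goal-axes [  7.37 -14.28  29.11]
```

All five pieces are in the box at z≈22. Next I level the tray and take it back.

Call:
send_rows:
  targets:
    - {"x":0.5,"y":0,"z":0,"ax":-4,"ay":0,"az":0,"gripper":1}
    - {"x":0.5,"y":0,"z":0,"ax":-6,"ay":0,"az":0,"gripper":1}
    - {"x":0.5,"y":0,"z":0,"ax":-6,"ay":0,"az":0,"gripper":1}
    - {"x":0.5,"y":0,"z":0,"ax":-6,"ay":0,"az":0,"gripper":1}
    - {"x":0.5,"y":0,"z":0,"ax":-6,"ay":0,"az":0,"gripper":1}

```text
clock: 15.77
position: [422.3, 237.0, 317.7]
ee_rot: [0.994, 0.072, -0.006, -0.082]
contact_force: [-0.3, -0.7, -3.4]
gripper_width: 13.2
grasp_force: 59.2
```

Call:
send_rows:
  targets:
    - {"x":0.5,"y":-0.5,"z":0,"ax":-5,"ay":0,"az":0,"gripper":1}
    - {"x":0.5,"y":-1.2,"z":0.5,"ax":-3,"ay":0,"az":-1,"gripper":1}
    - {"x":0.5,"y":-1.8,"z":1.2,"ax":-1.7,"ay":0,"az":-1,"gripper":1}
    - {"x":0.5,"y":-2.2,"z":2.0,"ax":0,"ay":0,"az":-1,"gripper":1}
    - {"x":0.5,"y":-2.2,"z":2.4,"ax":0,"ay":0,"az":-1,"gripper":1}

```text
clock: 16.18
position: [433.4, 321.4, 258.5]
ee_rot: [0.994, 0.107, 0.001, -0.001]
contact_force: [0.3, -0.0, -3.4]
gripper_width: 13.2
grasp_force: 59.3
```

Call:
send_rows:
  targets:
    - {"x":0.5,"y":-2.2,"z":2.4,"ax":0,"ay":0,"az":0,"gripper":1}
    - {"x":0.5,"y":-1.8,"z":2.4,"ax":0,"ay":0,"az":0,"gripper":1}
    - {"x":0.5,"y":-1.4,"z":2.4,"ax":0,"ay":0,"az":0,"gripper":1}
    - {"x":0,"y":-0.8,"z":2.4,"ax":0,"ay":0,"az":0,"gripper":1}
    - {"x":0,"y":0,"z":2.4,"ax":0,"ay":0,"az":0,"gripper":1}

```text
clock: 16.6
position: [434.7, 385.0, 136.7]
ee_rot: [0.994, 0.107, 0.0, -0.0]
contact_force: [0.3, 0.6, -4.7]
gripper_width: 13.5
grasp_force: 59.4
```

```bash
python3 d.py 438 389.5 26 12.5
```

```text
t 16.6 pos [434.7 385.  136.7] F [ 0.3  0.6 -4.7] w 13.5 gf 59.4 j [ 1.    0.39 -0.23 -0.   -0.94  0.78]
shift now-axes [ 0.41 -0.36 11.07] turn [-0.05 -0.03 -0.18] shift goal-axes [ 0.42 -0.36 11.07]
```

Call:
send_rows:
  targets:
    - {"x":0.2,"y":-0.2,"z":2.4,"ax":0,"ay":0,"az":0,"gripper":1}
    - {"x":0.2,"y":-0.1,"z":2.4,"ax":0,"ay":0,"az":0,"gripper":1}
    - {"x":0,"y":0,"z":2.0,"ax":0,"ay":0,"az":0,"gripper":1}
    - {"x":0,"y":0,"z":1.5,"ax":0,"ay":0,"az":0,"gripper":1}
    - {"x":0,"y":0,"z":0.9,"ax":0,"ay":0,"az":0,"gripper":1}

```text
clock: 17.02
position: [437.5, 385.9, 44.0]
ee_rot: [0.994, 0.106, -0.001, 0.001]
contact_force: [0.3, 0.1, -4.3]
gripper_width: 13.6
grasp_force: 59.3
```

Call:
send_rows:
  targets:
    - {"x":0,"y":0,"z":0.2,"ax":0,"ay":0,"az":0,"gripper":1}
    - {"x":0,"y":0,"z":0.1,"ax":0,"ay":0,"az":0,"gripper":1}
    - {"x":0,"y":0,"z":0,"ax":0,"ay":0,"az":0,"gripper":1}

```text
clock: 17.27
position: [438.7, 387.9, 44.6]
ee_rot: [0.994, 0.107, 0.001, -0.001]
contact_force: [0.1, -0.1, -3.3]
gripper_width: 13.8
grasp_force: 59.3
```

Call:
send_rows:
  targets:
    - {"x":0,"y":0,"z":0.6,"ax":0,"ay":0,"az":0,"gripper":1}
    - {"x":0,"y":0,"z":0.5,"ax":0,"ay":0,"az":0,"gripper":1}
    - {"x":0,"y":0,"z":0.2,"ax":0,"ay":0,"az":0,"gripper":1}
    - {"x":0,"y":0,"z":0.1,"ax":0,"ay":0,"az":0,"gripper":1}
    - {"x":0,"y":0,"z":0,"ax":0,"ay":0,"az":0,"gripper":1}

```text
clock: 17.68
position: [438.0, 387.4, 29.8]
ee_rot: [0.994, 0.107, 0.0, 0.0]
contact_force: [-0.8, -0.6, -5.2]
gripper_width: 13.2
grasp_force: 59.3
```

Call:
send_rows:
  targets:
    - {"x":0,"y":0,"z":0.1,"ax":0,"ay":0,"az":0,"gripper":1}
    - {"x":0,"y":0,"z":0.1,"ax":0,"ay":0,"az":0,"gripper":1}
    - {"x":0,"y":0,"z":0,"ax":0,"ay":0,"az":0,"gripper":1}

```text
clock: 17.93
position: [438.1, 387.5, 27.9]
ee_rot: [0.994, 0.107, 0.001, -0.0]
contact_force: [0.3, -0.6, -3.7]
gripper_width: 13.7
grasp_force: 59.4
```

```bash
python3 d.py 438 389.5 26 12.5; python3 tr.py s26
```

```text
t 17.93 pos [438.1 387.5  27.9] F [ 0.3 -0.6 -3.7] w 13.7 gf 59.4 j [ 1.    0.54 -0.33  0.   -0.71  0.78]
shift now-axes [ 0.03 -0.2   0.19] turn [ 0.01 -0.07 -0.17] shift goal-axes [ 0.03 -0.2   0.19]
floor slope deg (+ = lip lower) 0.2 z at lip -17.8 n 1033
sb 0.63 [497. -77.  25.] tray-ish xyz [ -41. -368.   22.]
sb 0.59 [ 448. -330.   50.] tray-ish xyz [-143. -605.   47.]
sb 0.52 [452. -76.  20.] tray-ish xyz [ -85. -357.   17.]
sb 0.46 [446. -22.  22.] tray-ish xyz [ -80. -304.   20.]
sb 0.46 [487. -35.  21.] tray-ish xyz [ -42. -325.   18.]
sb 0.39 [461. 300.   8.] tray-ish xyz [3. 8. 5.]
tilt -0.0 lip [481.5 189.2  11.1]
```

Still hanging, with a few mm to go.

Call:
send_rows:
  targets:
    - {"x":0,"y":0,"z":0.1,"ax":0,"ay":0,"az":0,"gripper":1}
    - {"x":0,"y":0,"z":0.1,"ax":0,"ay":0,"az":0,"gripper":1}
    - {"x":0,"y":0,"z":0,"ax":0,"ay":0,"az":0,"gripper":1}

```text
clock: 18.28
position: [438.0, 387.3, 25.8]
ee_rot: [0.994, 0.107, 0.0, 0.0]
contact_force: [0.1, -0.2, -4.1]
gripper_width: 13.1
grasp_force: 59.4
```

Call:
send_rows:
  targets:
    - {"x":0,"y":0,"z":0.1,"ax":0,"ay":0,"az":0,"gripper":1}
    - {"x":0,"y":0,"z":0,"ax":0,"ay":0,"az":0,"gripper":1}

```text
clock: 18.45
position: [438.2, 387.5, 25.1]
ee_rot: [0.994, 0.107, 0.001, 0.0]
contact_force: [0.2, -1.0, -2.2]
gripper_width: 13.5
grasp_force: 59.5
```

Call:
send_rows:
  targets:
    - {"x":0,"y":0,"z":0.08,"ax":0,"ay":0,"az":0,"gripper":1}
    - {"x":0,"y":0,"z":0,"ax":0,"ay":0,"az":0,"gripper":0.5}
    - {"x":0,"y":0,"z":0,"ax":0,"ay":0,"az":0,"gripper":0.1}
    - {"x":0,"y":0,"z":0,"ax":0,"ay":0,"az":0,"gripper":0.1}
    - {"x":0,"y":0,"z":0,"ax":0,"ay":0,"az":0,"gripper":0.1}

```text
clock: 18.87
position: [438.4, 387.7, 24.5]
ee_rot: [0.994, 0.107, 0.001, -0.0]
contact_force: [-0.0, -0.5, 1.2]
gripper_width: 38.7
grasp_force: 0.0
```

Call:
send_rows:
  targets:
    - {"x":0,"y":0,"z":-1.0,"ax":0,"ay":0,"az":0,"gripper":0.1}
    - {"x":0,"y":0,"z":-2.5,"ax":0,"ay":0,"az":0,"gripper":0.1}
    - {"x":0,"y":0,"z":-3.5,"ax":0,"ay":0,"az":0,"gripper":0.1}
    - {"x":0,"y":0,"z":-3.5,"ax":0,"ay":0,"az":0,"gripper":0.1}
    - {"x":0,"y":0,"z":-3.5,"ax":0,"ay":0,"az":0,"gripper":0.1}

```text
clock: 19.28
position: [437.9, 387.2, 166.6]
ee_rot: [0.994, 0.107, 0.001, -0.0]
contact_force: [0.4, 0.1, 0.4]
gripper_width: 38.9
grasp_force: 0.0
```

```bash
python3 d.py 448.2 -327.6 140 9.4; python3 y.py s27|tail -1; python3 - <<'E'
from m import *
f=np.load('pics/s27.npz');k=f['k'];W=cloud(f['d'],dict(fx=k[0],fy=k[1],cx=k[2],cy=k[3],cam_to_world=f['T']))
for nm,b in dict(rail=(350,600,200,420,38,70),floor=(400,540,195,370,-5,40),box=(330,580,-180,20,65,95),lidL=(330,560,-420,-230,12,70)).items():
    P=sel(W,*b);print(nm,*rect(P),np.median(P[:,2]))
E
```

```text
t 19.28 pos [437.9 387.2 166.6] F [0.4 0.1 0.4] w 38.9 gf 0.0 j [ 1.    0.37 -0.19  0.   -1.01  0.78]
shift now-axes [-14.27  70.04   2.64] turn [ 0.01 -0.09  2.94] shift goal-axes [-10.66  70.68   2.66]
tilt -0.0 lip [481.3 188.8 149.6] F [0.4 0.1 0.4] j [ 1.    0.37 -0.19  0.   -1.01  0.78]
rail [439.2 387.3] [138.4  16. ] 12.3 152 55.64152389937658
floor [470.  282.6] [139.8 174.6] 0.1 1632 8.87157691399841
box [440.2 -57.8] [187.  120.1] 8.7 298 77.53809016799573
lidL [ 448.9 -327.6] [187.9 123.1] 9.5 1576 18.951307957191148
```

Call:
send_rows:
  targets:
    - {"x":0,"y":0,"z":0,"ax":0,"ay":0,"az":2.9,"gripper":0.1}
    - {"x":-0.4,"y":2.5,"z":0,"ax":0,"ay":0,"az":0,"gripper":0.1}
    - {"x":-0.58,"y":3.85,"z":0,"ax":0,"ay":0,"az":0,"gripper":0.1}
    - {"x":-0.58,"y":3.85,"z":0,"ax":0,"ay":0,"az":0,"gripper":0.1}
    - {"x":-0.58,"y":3.85,"z":0,"ax":0,"ay":0,"az":0,"gripper":0.1}

```text
clock: 19.75
position: [439.6, 244.0, 164.7]
ee_rot: [0.997, 0.083, 0.001, -0.0]
contact_force: [1.2, -0.7, 0.7]
gripper_width: 38.6
grasp_force: 0.0
```

Call:
send_rows:
  targets:
    - {"x":-0.58,"y":3.85,"z":0,"ax":0,"ay":0,"az":0,"gripper":0.1}
    - {"x":-0.58,"y":3.85,"z":0,"ax":0,"ay":0,"az":0,"gripper":0.1}
    - {"x":-0.58,"y":3.85,"z":0,"ax":0,"ay":0,"az":0,"gripper":0.1}
    - {"x":-0.58,"y":3.85,"z":0,"ax":0,"ay":0,"az":0,"gripper":0.1}
    - {"x":-0.58,"y":3.85,"z":0,"ax":0,"ay":0,"az":0,"gripper":0.1}

```text
clock: 20.17
position: [442.5, 48.9, 165.0]
ee_rot: [0.997, 0.083, 0.001, -0.0]
contact_force: [0.4, 0.5, -0.3]
gripper_width: 38.3
grasp_force: 0.0
```

Call:
send_rows:
  targets:
    - {"x":-0.58,"y":3.85,"z":0,"ax":0,"ay":0,"az":0,"gripper":0.1}
    - {"x":-0.58,"y":3.85,"z":0,"ax":0,"ay":0,"az":0,"gripper":0.1}
    - {"x":-0.58,"y":3.85,"z":0,"ax":0,"ay":0,"az":0,"gripper":0.1}
    - {"x":-0.58,"y":3.85,"z":0,"ax":0,"ay":0,"az":0,"gripper":0.1}
    - {"x":-0.58,"y":3.85,"z":0,"ax":0,"ay":0,"az":0,"gripper":0.1}

```text
clock: 20.58
position: [445.6, -145.9, 165.1]
ee_rot: [0.997, 0.082, 0.002, 0.0]
contact_force: [1.6, 0.0, 0.9]
gripper_width: 38.5
grasp_force: 0.0
```

Call:
send_rows:
  targets:
    - {"x":-0.58,"y":3.85,"z":0.3,"ax":0,"ay":0,"az":0,"gripper":0.1}
    - {"x":-0.58,"y":3.85,"z":0.6,"ax":0,"ay":0,"az":0,"gripper":0.1}
    - {"x":-0.58,"y":3.85,"z":0.8,"ax":0,"ay":0,"az":0,"gripper":0.1}
    - {"x":-0.4,"y":2,"z":0.8,"ax":0,"ay":0,"az":0,"gripper":0.1}
    - {"x":0,"y":0,"z":0,"ax":0,"ay":0,"az":0,"gripper":0.1}

```text
clock: 21.0
position: [445.8, -284.4, 137.8]
ee_rot: [0.997, 0.08, -0.0, -0.0]
contact_force: [0.7, -0.5, 0.3]
gripper_width: 38.2
grasp_force: 0.0
```

```bash
python3 d.py 448.7 -327.6 26 9.5
```

```text
t 21.0 pos [ 445.8 -284.4  137.8] F [ 0.7 -0.5  0.3] w 38.2 gf 0.0 j [-0.26  0.31 -0.36 -0.   -0.9   1.99]
shift now-axes [-0.39  4.32 11.18] turn [-0.03  0.04 -0.36] shift goal-axes [-0.43  4.31 11.18]
```

Call:
send_rows:
  targets:
    - {"x":-0.2,"y":2.5,"z":1,"ax":0,"ay":0,"az":-0.3,"gripper":0.1}
    - {"x":-0.2,"y":1.3,"z":2,"ax":0,"ay":0,"az":0,"gripper":0.1}
    - {"x":0,"y":0.5,"z":2,"ax":0,"ay":0,"az":0,"gripper":0.1}
    - {"x":0,"y":0,"z":0,"ax":0,"ay":0,"az":0,"gripper":0.1}
    - {"x":0,"y":0,"z":0,"ax":0,"ay":0,"az":0,"gripper":0.1}

```text
clock: 21.42
position: [449.6, -323.8, 88.9]
ee_rot: [0.996, 0.085, -0.0, -0.0]
contact_force: [0.0, 0.4, 0.3]
gripper_width: 38.0
grasp_force: 0.0
```

```bash
python3 d.py 448.7 -327.6 26 9.5
```

```text
t 21.42 pos [ 449.6 -323.8   88.9] F [0.  0.4 0.3] w 38.0 gf 0.0 j [-0.33  0.41 -0.35 -0.   -0.81  2.07]
shift now-axes [-0.15  0.37  6.29] turn [-0.05  0.04  0.24] shift goal-axes [-0.15  0.36  6.29]
```

Call:
send_rows:
  targets:
    - {"x":-0.1,"y":0.35,"z":1.8,"ax":0,"ay":0,"az":0.2,"gripper":0.1}
    - {"x":0,"y":0,"z":2,"ax":0,"ay":0,"az":0,"gripper":0.1}
    - {"x":0,"y":0,"z":1.5,"ax":0,"ay":0,"az":0,"gripper":0.1}
    - {"x":0,"y":0,"z":0.9,"ax":0,"ay":0,"az":0,"gripper":0.1}
    - {"x":0,"y":0,"z":0,"ax":0,"ay":0,"az":0,"gripper":0.1}

```text
clock: 21.83
position: [449.6, -326.9, 26.8]
ee_rot: [0.996, 0.084, -0.0, -0.0]
contact_force: [-0.4, 0.9, -0.1]
gripper_width: 38.4
grasp_force: 0.0
```

```bash
python3 d.py 448.7 -327.6 26 9.5
```

```text
t 21.83 pos [ 449.6 -326.9   26.8] F [-0.4  0.9 -0.1] w 38.4 gf 0.0 j [-0.34  0.5  -0.4  -0.   -0.67  2.08]
shift now-axes [-0.1   0.05  0.08] turn [-0.04  0.    0.09] shift goal-axes [-0.1   0.05  0.08]
```

Call:
send_rows:
  targets:
    - {"x":0,"y":0,"z":0,"ax":0,"ay":0,"az":0,"gripper":0.5}
    - {"x":0,"y":0,"z":0,"ax":0,"ay":0,"az":0,"gripper":1}
    - {"x":0,"y":0,"z":0,"ax":0,"ay":0,"az":0,"gripper":1}
    - {"x":0,"y":0,"z":0,"ax":0,"ay":0,"az":0,"gripper":1}
    - {"x":0,"y":0,"z":0,"ax":0,"ay":0,"az":0,"gripper":1}

```text
clock: 22.25
position: [451.1, -328.1, 28.8]
ee_rot: [0.997, 0.083, 0.002, 0.001]
contact_force: [0.1, 3.8, 5.7]
gripper_width: 16.9
grasp_force: 60.2
```

```bash
python3 d.py 448.7 -327.6 26 9.5; python3 - <<'E'
from m import *
s=arm.read_state(); p,d,W=snap('top','s28')
for nm,b in dict(box=(330,580,-180,20,65,95),lidL=(330,560,-420,-230,12,26)).items():
    P=sel(W,*b);print(nm,*rect(P),np.median(P[:,2]))
E
```

```text
t 22.25 pos [ 451.1 -328.1   28.8] F [0.1 3.8 5.7] w 16.9 gf 60.2 j [-0.34  0.5  -0.4  -0.   -0.67  2.08]
shift now-axes [-0.23 -0.09  0.28] turn [ 0.1  -0.23  0.07] shift goal-axes [-0.23 -0.09  0.28]
box [442.  -57.5] [187.7 119.9] 8.5 184 77.39643564376138
lidL [ 427.6 -330.6] [144.6 122.1] 9.2 735 18.639085548681805
```

Lid is gripped. Lift and carry to the box.

Call:
send_rows:
  targets:
    - {"x":0,"y":0,"z":-0.5,"ax":0,"ay":0,"az":0,"gripper":1}
    - {"x":0,"y":0,"z":-1.5,"ax":0,"ay":0,"az":0,"gripper":1}
    - {"x":0,"y":0,"z":-2.5,"ax":0,"ay":0,"az":0,"gripper":1}
    - {"x":0,"y":0,"z":-2.5,"ax":0,"ay":0,"az":0,"gripper":1}
    - {"x":0,"y":0,"z":-2.5,"ax":0,"ay":0,"az":0.9,"gripper":1}

```text
clock: 22.72
position: [448.4, -327.3, 122.2]
ee_rot: [0.997, 0.075, -0.001, -0.001]
contact_force: [0.5, -0.1, -3.3]
gripper_width: 16.7
grasp_force: 58.8
```

Call:
send_rows:
  targets:
    - {"x":0.1,"y":-0.8,"z":-1.8,"ax":0,"ay":0,"az":0,"gripper":1}
    - {"x":0.2,"y":-1.6,"z":-0.8,"ax":0,"ay":0,"az":0,"gripper":1}
    - {"x":0.3,"y":-2.4,"z":0,"ax":0,"ay":0,"az":0,"gripper":1}
    - {"x":0.35,"y":-2.8,"z":0,"ax":0,"ay":0,"az":0,"gripper":1}
    - {"x":0.35,"y":-2.8,"z":0,"ax":0,"ay":0,"az":0,"gripper":1}

```text
clock: 23.13
position: [445.4, -222.0, 147.5]
ee_rot: [0.997, 0.074, -0.0, -0.001]
contact_force: [1.1, 0.0, -2.7]
gripper_width: 17.2
grasp_force: 59.0
```

Call:
send_rows:
  targets:
    - {"x":0.35,"y":-2.8,"z":0,"ax":0,"ay":0,"az":0,"gripper":1}
    - {"x":0.35,"y":-2.8,"z":0,"ax":0,"ay":0,"az":0,"gripper":1}
    - {"x":0.35,"y":-2.8,"z":0,"ax":0,"ay":0,"az":0,"gripper":1}
    - {"x":0.35,"y":-2.8,"z":0,"ax":0,"ay":0,"az":0,"gripper":1}
    - {"x":0.3,"y":-2.4,"z":0,"ax":0,"ay":0,"az":0,"gripper":1}

```text
clock: 23.55
position: [441.8, -84.6, 147.6]
ee_rot: [0.997, 0.075, -0.0, -0.0]
contact_force: [0.4, 0.6, -3.5]
gripper_width: 17.0
grasp_force: 58.9
```

Call:
send_rows:
  targets:
    - {"x":0.1,"y":-1.2,"z":0,"ax":0,"ay":0,"az":0,"gripper":1}
    - {"x":0,"y":-0.5,"z":0,"ax":0,"ay":0,"az":0,"gripper":1}
    - {"x":0,"y":0,"z":0,"ax":0,"ay":0,"az":0,"gripper":1}
    - {"x":0,"y":0,"z":0,"ax":0,"ay":0,"az":0,"gripper":1}

```text
clock: 23.88
position: [441.2, -69.3, 147.9]
ee_rot: [0.997, 0.075, 0.0, -0.0]
contact_force: [-0.1, -0.5, -4.1]
gripper_width: 17.1
grasp_force: 59.2
```

```bash
python3 d.py 442.2 -58.2 110 8.6; python3 - <<'E'
from m import *
s=arm.read_state(); p,d,W=snap('top','s29'); z=s['position'][2]-28.8
print(z)
for n in ('top','side'):
    if n=='side': p,d,W=snap('side','sd2')
    r=R.from_quat(s['ee_rot'])
    for nm,b in dict(box=(330,580,-180,20,65,90),lid=(330,560,-200,100,z+11,z+28)).items():
        P=sel(W,*b)
        if len(P)>9:
            print(n,nm,*rect(P),np.median(P[:,2]))
            L=r.inv().apply(P-s['position']); print(' tool-frame extents x',np.round(np.percentile(L[:,0],[0.5,99.5]),1),'y',np.round(np.percentile(L[:,1],[0.5,99.5]),1))
            A=np.c_[L[:,:2],np.ones(len(L))]; c=np.linalg.lstsq(A,L[:,2],rcond=None)[0]; print(' slopes',np.round(np.degrees(c[:2]),1))
E
```

```text
t 23.88 pos [441.2 -69.3 147.9] F [-0.1 -0.5 -4.1] w 17.1 gf 59.2 j [ 0.21  0.17 -0.53 -0.   -0.87  1.51]
shift now-axes [ 0.27 -1.09  3.79] turn [-0.   -0.01  0.03] shift goal-axes [ 0.27 -1.09  3.79]
119.07624335734313
top box [371.8 -20.8] [109.4  49.2] 42.2 47 77.83818205551938
 tool-frame extents x [-92.7  -3.1] y [-71.5 -20.7]
 slopes [1.  9.6]
top lid [391.5 -75.8] [ 91.7 122.1] 8.5 838 137.56303273230606
 tool-frame extents x [-95.5  -6.8] y [-61.5  59.5]
 slopes [-0.  -0.1]
side box [438.2 -56.7] [188.5 120.3] 8.8 435 75.98757085560612
 tool-frame extents x [-95.   92.8] y [-71.8  42.1]
 slopes [-0.1 -1.1]
side lid [438.2 -70.9] [187.5 124.8] 8.6 1515 139.43729434054524
 tool-frame extents x [-96.2  89.9] y [-60.6  60.6]
 slopes [ 0.2 -0.8]
```

Call:
send_rows:
  targets:
    - {"x":0.12,"y":-0.5,"z":0.6,"ax":0,"ay":0,"az":0,"gripper":1}
    - {"x":0.1,"y":-0.4,"z":1.0,"ax":0,"ay":0,"az":0,"gripper":1}
    - {"x":0,"y":-0.2,"z":1.0,"ax":0,"ay":0,"az":0,"gripper":1}
    - {"x":0,"y":0,"z":0.5,"ax":0,"ay":0,"az":0,"gripper":1}
    - {"x":0,"y":0,"z":0,"ax":0,"ay":0,"az":0,"gripper":1}

```text
clock: 24.4
position: [441.2, -58.3, 115.7]
ee_rot: [0.997, 0.075, -0.001, 0.0]
contact_force: [-1.4, -0.1, -3.5]
gripper_width: 17.1
grasp_force: 59.0
```

Call:
send_rows:
  targets:
    - {"x":0,"y":0,"z":0,"ax":0,"ay":0,"az":0,"gripper":1}
    - {"x":0,"y":0,"z":0.3,"ax":0,"ay":0,"az":0,"gripper":1}
    - {"x":0,"y":0,"z":0.2,"ax":0,"ay":0,"az":0,"gripper":1}
    - {"x":0,"y":0,"z":0,"ax":0,"ay":0,"az":0,"gripper":1}

```text
clock: 24.73
position: [442.2, -58.0, 112.0]
ee_rot: [0.997, 0.075, 0.001, -0.0]
contact_force: [-0.4, -0.7, -3.9]
gripper_width: 16.8
grasp_force: 59.1
```

```bash
python3 d.py 443.2 -58.3 98.8 8.6; python3 - <<'E'
from m import *
s=arm.read_state(); r=R.from_quat(s['ee_rot']); z=s['position'][2]-28.8
for n in ('top','side'):
    p,d,W=snap(n,n+'30')
    for nm,b in dict(box=(330,580,-180,20,50,77),lid=(330,560,-200,100,z+12,z+28)).items():
        P=sel(W,*b)
        if len(P)>9:
            L=r.inv().apply(P-s['position']); print(n,nm,'x',np.round(np.percentile(L[:,0],[0.5,99.5]),1),'y',np.round(np.percentile(L[:,1],[0.5,99.5]),1))
a=cv2.imread('pics/side30.png')[150:300,270:430];cv2.imwrite('pics/c7.png',cv2.resize(a,(640,600),interpolation=cv2.INTER_CUBIC))
E
```

```text
t 24.73 pos [442.2 -58.  112. ] F [-0.4 -0.7 -3.9] w 16.8 gf 59.1 j [ 0.24  0.22 -0.58  0.   -0.77  1.48]
shift now-axes [0.09 0.05 1.32] turn [-0.   -0.06  0.01] shift goal-axes [0.09 0.05 1.32]
top box x [-97.8 -94.1] y [-42.6  36. ]
top lid x [-95.6  30. ] y [-61.3  59.3]
side box x [-98.4  90. ] y [-60.6  40.1]
side lid x [-96.3  89.6] y [-61.1  61.7]
```

View pics/c7.png

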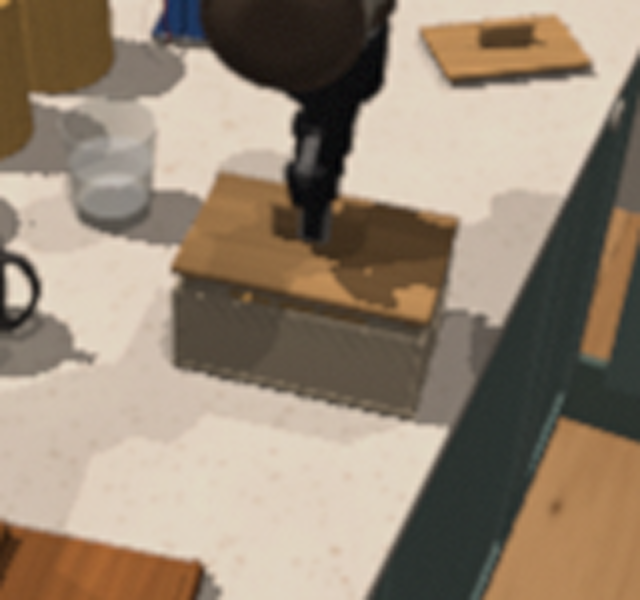

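The side crop shows the lid at (315,250) sitting squarely just above the box. Next I lower it and press.

Call:
send_rows:
  targets:
    - {"x":0.08,"y":0,"z":0.1,"ax":0,"ay":0,"az":0,"gripper":1}
    - {"x":0,"y":0,"z":0.2,"ax":0,"ay":0,"az":0,"gripper":1}
    - {"x":0,"y":0,"z":0.2,"ax":0,"ay":0,"az":0,"gripper":1}
    - {"x":0,"y":0,"z":0,"ax":0,"ay":0,"az":0,"gripper":1}

```text
clock: 25.17
position: [442.8, -57.8, 106.7]
ee_rot: [0.997, 0.075, 0.0, -0.0]
contact_force: [-0.1, 0.2, -3.6]
gripper_width: 16.7
grasp_force: 59.1
```

Call:
send_rows:
  targets:
    - {"x":0,"y":0,"z":0.15,"ax":0,"ay":0,"az":0,"gripper":1}
    - {"x":0,"y":0,"z":0.1,"ax":0,"ay":0,"az":0,"gripper":1}
    - {"x":0,"y":0,"z":0,"ax":0,"ay":0,"az":0,"gripper":1}

```text
clock: 25.42
position: [443.5, -58.0, 104.9]
ee_rot: [0.997, 0.075, 0.001, 0.0]
contact_force: [0.8, -2.1, -1.9]
gripper_width: 16.9
grasp_force: 59.5
```

Call:
send_rows:
  targets:
    - {"x":0,"y":0,"z":0.1,"ax":0,"ay":0,"az":0,"gripper":1}
    - {"x":0,"y":0,"z":0.1,"ax":0,"ay":0,"az":0,"gripper":1}
    - {"x":0,"y":0,"z":0.1,"ax":0,"ay":0,"az":0,"gripper":1}

```text
clock: 25.67
position: [443.6, -57.8, 101.9]
ee_rot: [0.997, 0.075, 0.001, 0.0]
contact_force: [0.6, -3.2, -0.8]
gripper_width: 16.7
grasp_force: 59.6
```

Call:
send_rows:
  targets:
    - {"x":0,"y":0,"z":0.1,"ax":0,"ay":0,"az":0,"gripper":1}
    - {"x":0,"y":0,"z":0.1,"ax":0,"ay":0,"az":0,"gripper":1}
    - {"x":0,"y":0,"z":0,"ax":0,"ay":0,"az":0,"gripper":1}

```text
clock: 25.92
position: [443.4, -57.8, 99.5]
ee_rot: [0.997, 0.075, 0.001, 0.0]
contact_force: [0.9, -3.2, -3.1]
gripper_width: 17.0
grasp_force: 59.3
```

Call:
send_rows:
  targets:
    - {"x":0,"y":0,"z":0.1,"ax":0,"ay":0,"az":0,"gripper":1}
    - {"x":0,"y":0,"z":0.1,"ax":0,"ay":0,"az":0,"gripper":1}
    - {"x":0,"y":0,"z":0,"ax":0,"ay":0,"az":0,"gripper":1}

```text
clock: 26.17
position: [443.4, -57.8, 98.8]
ee_rot: [0.997, 0.076, 0.001, 0.0]
contact_force: [-3.0, -2.5, 8.5]
gripper_width: 17.2
grasp_force: 60.9
```

```bash
cat > l.py <<'E'
from m import *
import sys
s=arm.read_state(); r=R.from_quat(s['ee_rot'])
print(s['clock'],s['position'].round(1),s['contact_force'].round(1))
for n in ('top','side'):
    p,d,W=snap(n,n+sys.argv[1])
    P=sel(W,330,560,-160,60,78,98+8)
    t=np.median(sel(W,330,600,70,120,-15,15)[:,2])
    A=np.c_[P[:,:2]-[440,-58],np.ones(len(P))]; k=np.ones(len(P),bool)
    for _ in range(5): c=np.linalg.lstsq(A[k],P[k,2],rcond=None)[0]; k=abs(P[:,2]-A@c)<3
    print(n,'board top z above table',(c[2]-t).round(2),'slopes deg',np.degrees(c[:2]).round(2),k.sum(), rect(P[k]), 'box', rect(sel(W,330,580,-180,60,20,72)))
E
python3 l.py 31
```

```text
26.1667 [443.4 -57.8  98.8] [-3.  -2.5  8.5]
top board top z above table 89.61 slopes deg [ 0.01 -0.02] 555 (array([440.8, -56.9]), array([187.3, 121.3]), 8.8, 555) box (array([347.3, -71.8]), array([  3.6, 111.6]), 8.6, 26)
side board top z above table 90.09 slopes deg [ 0.05 -0.13] 1388 (array([440.1, -58.7]), array([187.2, 125.2]), 8.1, 1388) box (array([408.7, -21.2]), array([218.4, 100.3]), 39.7, 877)
```

The board top is at 90 mm and level, which is home. I'll press once more to be sure, then let go.

Call:
send_rows:
  targets:
    - {"x":0,"y":0,"z":0.1,"ax":0,"ay":0,"az":0,"gripper":1}
    - {"x":0,"y":0,"z":0.05,"ax":0,"ay":0,"az":0,"gripper":1}
    - {"x":0,"y":0,"z":0,"ax":0,"ay":0,"az":0,"gripper":1}

```text
clock: 26.52
position: [443.4, -57.8, 98.7]
ee_rot: [0.997, 0.076, 0.001, 0.0]
contact_force: [-5.4, -0.2, 19.9]
gripper_width: 17.0
grasp_force: 62.6
```

```bash
python3 d.py 443 -58 98 8.6
```

```text
t 26.52 pos [443.4 -57.8  98.7] F [-5.4 -0.2 19.9] w 17.0 gf 62.6 j [ 0.24  0.24 -0.6   0.   -0.73  1.48]
shift now-axes [-0.04  0.01  0.07] turn [ 0.05 -0.11  0.09] shift goal-axes [-0.04  0.01  0.07]
```

Call:
send_rows:
  targets:
    - {"x":0,"y":0,"z":-0.15,"ax":0,"ay":0,"az":0,"gripper":1}
    - {"x":0,"y":0,"z":0,"ax":0,"ay":0,"az":0,"gripper":0.4}
    - {"x":0,"y":0,"z":0,"ax":0,"ay":0,"az":0,"gripper":0}
    - {"x":0,"y":0,"z":0,"ax":0,"ay":0,"az":0,"gripper":0}
    - {"x":0,"y":0,"z":0,"ax":0,"ay":0,"az":0,"gripper":0}

```text
clock: 26.93
position: [443.0, -57.6, 97.3]
ee_rot: [0.997, 0.075, 0.0, -0.0]
contact_force: [0.3, 0.4, 0.3]
gripper_width: 42.7
grasp_force: 0.0
```

Call:
send_rows:
  targets:
    - {"x":0,"y":0,"z":-1,"ax":0,"ay":0,"az":0,"gripper":0}
    - {"x":0,"y":0,"z":-2.5,"ax":0,"ay":0,"az":0,"gripper":0}
    - {"x":0,"y":0,"z":-3.5,"ax":0,"ay":0,"az":0,"gripper":0}
    - {"x":0,"y":0,"z":-3.5,"ax":0,"ay":0,"az":0,"gripper":0}
    - {"x":0,"y":0,"z":-1.5,"ax":0,"ay":0,"az":0,"gripper":0}

```text
clock: 27.35
position: [445.0, -57.6, 221.9]
ee_rot: [0.997, 0.076, 0.004, 0.0]
contact_force: [1.5, -0.3, -0.1]
gripper_width: 42.9
grasp_force: 0.0
```

```bash
python3 l.py 32; python3 - <<'E'
from m import *
f=np.load('pics/top32.npz');k=f['k'];W=cloud(f['d'],dict(fx=k[0],fy=k[1],cx=k[2],cy=k[3],cam_to_world=f['T']))
for nm,b in dict(rail=(350,600,200,420,38,70),mug=(600,780,0,130,10,110),glass=(600,760,-200,-80,10,110)).items():
    P=sel(W,*b);print(nm,*rect(P))
E
python3 -c "
import cv2
a=cv2.imread('pics/side32.png')[130:390,170:450];cv2.imwrite('pics/c8.png',cv2.resize(a,(646,600)))"
```

```text
27.35 [445.  -57.6 221.9] [ 1.5 -0.3 -0.1]
top board top z above table 90.02 slopes deg [-0.01  0.07] 670 (array([404.5, -63.1]), array([113.5, 121.6]), 8.7, 670) box (array([347.3, -71.8]), array([  3.7, 111.6]), 8.5, 30)
side board top z above table 89.81 slopes deg [ 0.   -0.18] 1417 (array([440.7, -59.9]), array([187.4, 126.1]), 8.7, 1417) box (array([409.1, -21.3]), array([218.1,  98.7]), 39.7, 881)
rail [439.3 388.1] [138.5  15.8] 12.1 186
mug [678.1  59.1] [ 80.6 101.4] 67.2 388
glass [ 658.6 -135.1] [78.  78.5] 23.7 415
```

View pics/c8.png

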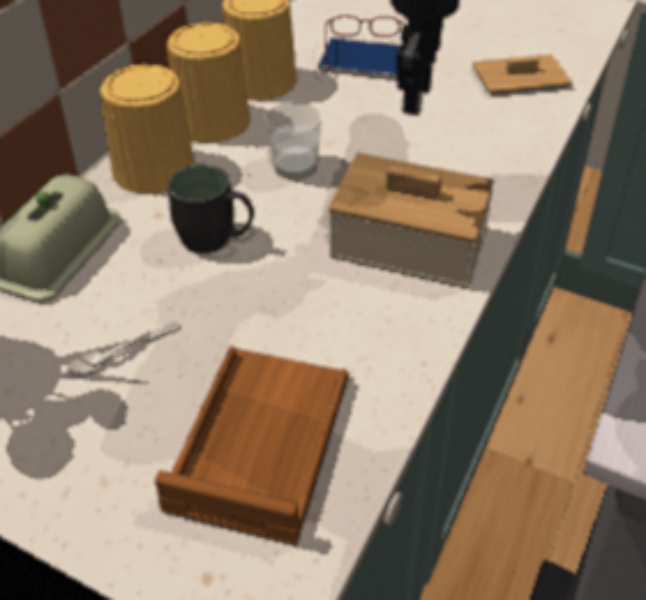

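The picture shows the empty tray flat at (255,440), the box closed with the lid home at (410,215), and the mug, glass and spoon undisturbed. Handing the job in.

```bash
python3 -c "
from bench import arm
print(arm.job_done())"
```

```text
the job is handed in; nothing more can be done
None
```

The job is handed in at about 27 s: all five pieces of shortbread slid into the box, the empty tray is flat on the worktop, the larger lid is pressed home and level on the rim, and the box, mug, glass and teaspoon are undisturbed.

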